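# Check the finished knock-out bar and pack the kit

## Task

Make up the knock-out kit: slide the vise jaw fully open, lift out the finished aluminium bar, lay it flat on the gauge plate with one end under the foot, and press the red cap gently down so that the foot rests on the bar for a second. Then lay the bar flat in the bare lane of the wooden tray, and pull every rod out of the beech stand and lay it down in the blue-cloth lane. When the bar is out, slide the vise jaw fully shut again; leave the gauge foot up and everything else in its place.

Things in the scene. Friction and masses are not known exactly. Their poses are not given: they have to be found in the camera images.
- vise: Green bench vise fixed to the cart, origin under its centre. Bed 44 mm wide (x), 22 mm high. The bar lies on the bed along the vise x axis, centre line at y = -30 mm, between the fixed jaw (y below -43 mm) and the sliding jaw. Both jaws are 44 mm wide (x), tops 36 mm above the cart: the bar sticks out about 33 mm beyond them at each end and 12 mm above.
- vise_jaw (a joint): How far the sliding jaw of the vise is open (m): 0 shut (its stop, just touching the bar), 0.045 fully open. It slides along the vise's +y and stays where it is left; it drags at about 3 N.
- jaw_lug (a point): Centre of the top of the brass lug on the sliding jaw, 64 mm above the cart. The lug is an upright tab 24 mm (vise x) by 12 mm (vise y), free over its upper 32 mm; it stands 47 mm from the bar's face when the jaw is closed. Pinch or push it to move the jaw.
- bar: Finished aluminium knock-out bar, 110 x 26 x 26 mm, long along its x, with a row of five dark graded holes; about 0.2 kg. Origin at its centre. Any of its four long faces may lie down.
- gauge: Height gauge fixed to the cart, origin at cart level under the near end. Steel base plate x = -5 to 130 mm, 80 mm wide, 14 mm high, on which the bar lies along x. Foot axis at x = 75, y = 0; bracket x = 62 to 128, 28 wide, 90 to 112 mm high, column at x = 115. Open above for x below 60: slide the bar in under the foot from the near (-x) side, held by its outer end.
- gauge_foot (a joint): Downward travel of the gauge's sprung foot (m): 0 at rest (fully up), 0.045 lowest. Height of the foot above the base plate is 48 mm minus the travel, so it reads 0.022 when the foot rests on the 26 mm bar. The spring pushes back with 1 to 3 N and lifts the foot when let go.
- foot_tip (a point): Centre of the underside of the gauge foot (a disc 16 mm across); 62 mm above the cart when up.
- foot_cap (a point): Centre of the top of the red press cap (28 mm across) on the foot's spindle; 160 mm above the cart when up. Press it straight down; once the foot rests on something the cap gives a further 12 mm on its own spring (2 to 8 N).
- rod_stand: Beech stand fixed to the cart top, origin at the cart surface, 150 mm wide along y. Four holes 38 mm deep at y = -60, -20, 20, 60 mm, mouths at x = 35 mm, z = 55 mm; the rods in them lean 45 degrees towards the stand's +x (away from the robot) and come out along their own axis.
- kit_tray: Dark wooden open tray fixed to the cart top, 150 (x) x 180 (y) x 22 mm high, walls and floor 6 mm, origin at the centre of its underside. A wall along its x at y = 0 parts it into two lanes, each 138 x 81 mm inside: the bare lane at +y is for the bar, the blue-cloth lane at -y is for the rods.
- rod1: Knock-out rod with a red band, 115 mm long, origin at mid length, x axis along it towards the handle end: square brass handle 11 x 11 mm from x = 0 to 57 mm, round steel shank 9 mm thick from x = -57 mm to 0. 60 g. Stands with its shank in the stand; may be absent.
- rod2: Knock-out rod with a blue band, 115 mm long, origin at mid length, x axis along it towards the handle end: square brass handle 11 x 11 mm from x = 0 to 57 mm, round steel shank 9 mm thick from x = -57 mm to 0. 60 g. Stands with its shank in the stand; may be absent.
- rod3: Knock-out rod with a green band, 115 mm long, origin at mid length, x axis along it towards the handle end: square brass handle 11 x 11 mm from x = 0 to 57 mm, round steel shank 9 mm thick from x = -57 mm to 0. 60 g. Stands with its shank in the stand; may be absent.
- rod4: Knock-out rod with a black band, 115 mm long, origin at mid length, x axis along it towards the handle end: square brass handle 11 x 11 mm from x = 0 to 57 mm, round steel shank 9 mm thick from x = -57 mm to 0. 60 g. Stands with its shank in the stand; may be absent.
- file: Bystander, leave alone: flat steel file with wooden handle, 190 mm, lying.
- loupe: Bystander, leave alone: black loupe, 34 mm across, 26 mm high.
- pin_vise: Bystander, leave alone: brass pin vise, 90 mm, lying.
- stone: Bystander, leave alone: Arkansas stone 100 x 40 x 18 mm.
- torch: Bystander, leave alone: nickel pocket torch 110 mm, lying.
- tin: Bystander, leave alone: small red tin 50 x 30 x 18 mm.
There are look-alikes about, which are no part of the job. Of the things shaped like the kit_tray, the wooden one is meant.

How it is judged:
On the way, in this order (a step that is already met when the one before it is completed fails the run):
1. the vise jaw is slid fully open with the bar still lying in the vise (value of joint vise_jaw above 0.036 m and horizontal distance between bar and vise below 0.09 m and height (world z) of bar below 0.06 m), for 0.2 s.
2. the bar lies flat on the gauge plate and the gauge foot is pressed down so that it rests on the bar for half a second (value of joint gauge_foot between 0.0195 and 0.0245 m and contact force between gauge_foot and bar above 0.3 N and z of bar in the frame of gauge between 0.025 and 0.029 m and angle between bar's own x axis and vertical between 1.511 and 1.631 rad), for 0.5 s.
At the end, for the whole second after the job is handed in: The bar lies level (within 0.12 rad) in the tray's bare lane, every rod present lies level within 0.35 rad on the blue-cloth lane, all wholly inside the tray walls, at rest; the vise jaw is slid shut again (within 4 mm) and the gauge foot is back up (travel under 4 mm) (x of bar in the frame of kit_tray between -0.05 and 0.05 m and y of bar in the frame of kit_tray between 0.008 and 0.08 m and z of bar in the frame of kit_tray below 0.026 m and angle between bar's own x axis and vertical between 1.451 and 1.691 rad and linear speed of each of bar, rod1, rod2, rod3, rod4 below 0.02 m/s and x of rod1 in the frame of kit_tray between -0.05 and 0.05 m and y of rod1 in the frame of kit_tray between -0.084 and -0.004 m and z of each of rod1, rod2, rod3, rod4 in the frame of kit_tray below 0.04 m and angle between rod1's own x axis and vertical between 1.221 and 1.921 rad and x of rod2 in the frame of kit_tray between -0.05 and 0.05 m and y of rod2 in the frame of kit_tray between -0.084 and -0.004 m and angle between rod2's own x axis and vertical between 1.221 and 1.921 rad and x of rod3 in the frame of kit_tray between -0.05 and 0.05 m and y of rod3 in the frame of kit_tray between -0.084 and -0.004 m and angle between rod3's own x axis and vertical between 1.221 and 1.921 rad and x of rod4 in the frame of kit_tray between -0.05 and 0.05 m and y of rod4 in the frame of kit_tray between -0.084 and -0.004 m and angle between rod4's own x axis and vertical between 1.221 and 1.921 rad and value of joint each of vise_jaw, gauge_foot below 0.004 m); the robot touches nothing.
It fails at once if a bystander is pushed more than 4 cm from its place (distance of any of file, loupe, pin_vise, stone, torch, tin from where it was at the start of the episode above 0.04 m).
It fails at once if the gauge foot is rammed on the bar with more than 30 N (contact force between gauge_foot and bar above 30 N).
Of rod1, rod2, rod3, rod4 only 2 to 4 are there at a start; the rules pass over those that are not, and their reading is None.
At some moment in a run one of bar may be knocked a few centimetres aside while the robot is not near it.
Once in a run the grip may slacken for a moment while it holds something.
It also fails if it takes over 210 s, if anything falls off the work surface, if the arm or the gripper's body presses on something with over 40 N, if the wrist force passes 120 N, or if a joint passes its speed limit or range.

## Robot

A 6-joint arm with a two-finger parallel gripper is mounted at the origin on the work surface. World frame = base frame: x ahead of the robot, y to its left, z up, the work surface at z = 0. Lengths are in m, angles in rad, forces in N, time in s.
With the tool pointing down it reaches from about 0.375 to 0.975 m from the base axis. Payload 3.8 kg.
Tool frame: the origin (TCP) lies at the very end of the fingers, on their centre line; the grasp point (between the pads) lies 19 mm behind it; z points along the fingers, y is the line along which they close (so a half turn about z gives the same grasp; the last joint's range is limited). The gripper opens to 85 mm and grips with 20 to 120 N. Pads are 22 mm wide; open, the fingers measure 114 mm over their backs; the gripper's body (76 mm by 85 mm) begins 54 mm behind the grasp point. The pads swing forward as they close: fully open they stand 13 mm farther back than shut.
Start: joints at [1.132, 0.264, 1.604, -0, 1.274, -0.037], TCP at [0.264, 0.621, 0.231] pointing down, gripper open.
Joint ranges: [-2.63, 2.63], [-0.94, 2.18], [0.31, 2.57], [-1.31, 4.45], [0, 2.66], [-2.55, 2.55]. Speed limits (rad/s): [2.57, 2.57, 3.14, 3.14, 3.14, 3.14].

## Interface

Orientations are given as a rotation vector (axis times angle).
In Python, from workcell import bot, vision gives the robot as it stands. The module is installed in compiled form; this text tells all that it offers.
- The arm moves only by the tool play_rows, never from a script. Its argument "moves" is a list that holds one entry, the list of rows, each a list of 7 numbers: the turn, a rotation vector about the tool's x, y, z as a fraction of full scale, then the shift along the tool's x, y, z as a fraction of full scale, then the finger opening in mm, from 0 to 85.4. In form: [[[ax, ay, az, x, y, z, jaw], ...]]. A call has 1 to 5 rows; each row shifts and turns the commanded pose from where the row before left it, along the tool's axes as they then stand; what a row does not reach is not made up. Full scale, the value 1, is 0.1 m for a shift and 0.5 rad for a turn. A row lasts 1/12 s, in which the tool goes at most 41.7 mm and 7.16 degrees, less where a joint would pass 70% of its speed; a pose out of reach is approached as far as the arm can. A call with a number of a shift or a turn outside -1 to 1 is refused whole. A call with a gripper value outside its range is refused whole. The fingers move at their own pace and stop on an object; "newtons" is the grip in N (left out, the last holds). Time passes only in rows, so rows that do not move let the fingers close. It gives the time, the measured TCP pose, the force, the opening and the grip force at its end, in the units of the state.
- bot.read_state(): the state, without advancing time (a new reading comes with each control period).
- vision.read_camera(name): name is "side" or "top" or "wrist"; returns a dict with "image" (400x640x3 uint8, red, green, blue), "depth" (400x640 float32, m along the optical axis (not along the pixel's ray), 0 where there is no reading), "K" (3x3 intrinsics, pixels), "R" (3x3) and "t" (3): a world point X has camera coordinates R X + t. Camera axes: x right, y down, z forward; pixel columns grow to the right and rows downward; lengths in m; the calibration is good to about 2 mm. A picture is of the moment at which its call begins.
- bot.finish_job(): hands the job in; it is judged then, once.
The state is a dict: "time": time; "q": joint angles; "joint_vel": joint speeds; "joint_torque": joint torques, N m; "tool_pos": TCP position; "tcp_rot": TCP orientation; "wrist_force": force on the tool from outside, world axes, zero at the start; "torque": the same for the moment, N m; "width": opening from 0.0 (shut) to 1.0 (fully open); "grip_force": force on a finger pad.
Only numpy, scipy, OpenCV 4.12 (cv2) and the standard library are available. Lean on these libraries where they do the work, as an engineer would, in place of code of your own. Each camera call takes 0.05 s, during which the arm holds its last target. There are 200 camera calls.

## Working session

There is one attempt and no reset: what is moved stays moved. The work goes in short steps, Python scripts to look and compute and a tool call to move; the robot and the scene stay as the last step left them, time stands still between calls to the robot, and variables do not carry over. Pictures are saved under pics/ and viewed, at most 14 in all, crops included, and the job is handed in when it is done.

Besides the shell and the picture viewer there is one more tool, called after "Emit:" as name([rows], argument=value, ...), one row to a line, values as JSON. play_rows: Moves the arm, as the interface text tells. Its arguments: {"type":"object","properties":{"moves":{"type":"array","items":{"type":"array","items":{"type":"array","items":{"type":"number"}}}},"newtons":{"type":"number"}},"required":["moves"]}

```bash
mkdir -p pics; cat > h.py <<'E'
import numpy as np, cv2
from workcell import bot, vision
from scipy.spatial.transform import Rotation as Ro
def cam(n): return vision.read_camera(n)
def save(c,n,crop=None):
    im=c["image"][:,:,::-1]
    if crop: 
        x0,y0,x1,y1,s=crop; im=cv2.resize(im[y0:y1,x0:x1],None,fx=s,fy=s,interpolation=cv2.INTER_CUBIC)
    cv2.imwrite(f"pics/{n}.png",im)
def cloud(c):
    v,u=np.mgrid[0:400,0:640]; d=c["depth"]; K=c["K"]
    P=np.stack([(u-K[0,2])/K[0,0]*d,(v-K[1,2])/K[1,1]*d,d],-1)
    P=(P-c["t"])@c["R"]; P[d==0]=np.nan
    return P
def ray(c,u,v,z):
    d=c["R"].T@np.linalg.inv(c["K"])@np.array([u,v,1.]); o=-c["R"].T@c["t"]
    return o+d*(z-o[2])/d[2]
def proj(c,X):
    p=c["K"]@(c["R"]@np.array(X)+c["t"]); return p[:2]/p[2]
def st():
    s=bot.read_state(); print({k:np.round(s[k],4).tolist() for k in ("time","q","tool_pos","tcp_rot","wrist_force","width","grip_force")}); return s
E
python3 - <<'E'
from h import *
st()
for n in("top","side"):
    c=cam(n); save(c,n+"0"); np.savez(n+"0.npz",**c); print(n,np.round(-c["R"].T@c["t"],3),np.round(c["R"],2).tolist(),c["K"][0,0])
E
```

```text
{'time': 0.0, 'q': [1.1321, 0.2647, 1.6054, -0.0, 1.2737, -0.0369], 'tool_pos': [0.2637, 0.6206, 0.23], 'tcp_rot': [-0.6268, -3.0779, 0.0034], 'wrist_force': [-0.022, -0.5979, -0.2954], 'width': 1.0034, 'grip_force': 0.0}
top [0.272 0.006 1.466] [[-0.02, -1.0, 0.01], [-0.99, 0.02, -0.17], [0.17, -0.01, -0.99]] 501.9479784661956
side [ 0.426 -0.756  0.822] [[1.0, -0.07, 0.02], [-0.03, -0.67, -0.75], [0.06, 0.74, -0.67]] 407.5369658608321
```

View pics/top0.png

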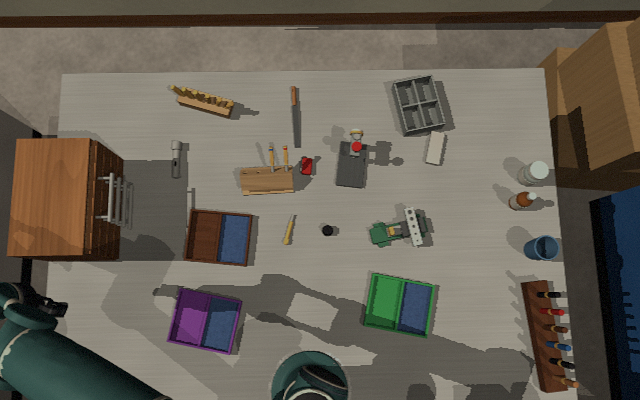

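View pics/side0.png

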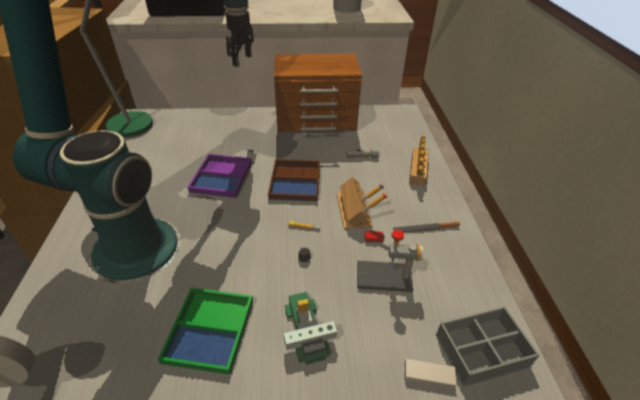

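```bash
python3 - <<'E'
from h import *
c=np.load("top0.npz"); s=np.load("side0.npz")
a=c["image"][120:275,180:440,::-1]; a=cv2.resize(a,(780,465),interpolation=cv2.INTER_CUBIC)
cv2.imwrite("pics/topz.png",a)
b=s["image"][150:380,240:480,::-1]; cv2.imwrite("pics/sidez.png",cv2.resize(b,(600,575),interpolation=cv2.INTER_CUBIC))
P=cloud(c)
def pr(t,u,v): print(t,u,v,np.round(P[v,u],3))
for t,u,v in[("cartz",330,270),("barend?",408,210),("bar",415,228),("barend",421,243),("lug",393,231),("stand",267,180),("tray",219,237),("plate",350,180),("cap",356,147),("cloth",236,237),("bare",205,237)]: pr(t,u,v)
E
```

```text
cartz 330 270 [ 0.33  -0.063 -0.001]
barend? 408 210 [ 0.496 -0.289  0.042]
bar 415 228 [ 0.443 -0.305  0.049]
barend 421 243 [ 0.4  -0.32  0.05]
lug 393 231 [ 0.433 -0.239  0.068]
stand 267 180 [0.588 0.115 0.055]
tray 219 237 [0.43  0.258 0.01 ]
plate 350 180 [ 0.592 -0.127  0.019]
cap 356 147 [ 0.651 -0.133  0.161]
cloth 236 237 [0.43  0.209 0.01 ]
bare 205 237 [0.432 0.3   0.004]
```

View pics/topz.png

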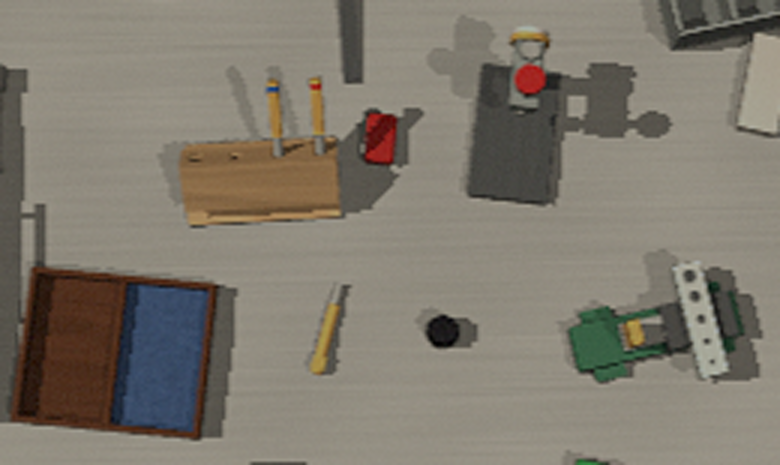

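View pics/sidez.png

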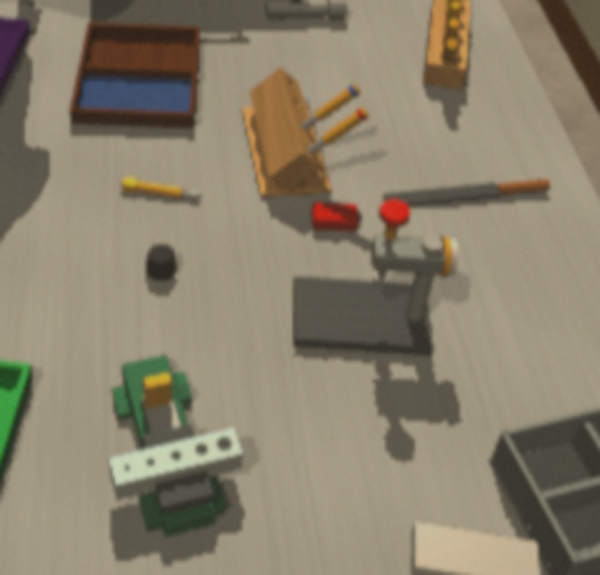

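```bash
python3 - <<'E'
from h import *
c=dict(np.load("top0.npz")); s=dict(np.load("side0.npz"))
def rect(c,mask,z,name):
    cs,_=cv2.findContours(mask.astype(np.uint8),cv2.RETR_EXTERNAL,cv2.CHAIN_APPROX_NONE)
    k=max(cs,key=cv2.contourArea).reshape(-1,2)
    w=np.array([ray(c,u,v,z)[:2] for u,v in k])*1000
    r=cv2.minAreaRect(w.astype(np.float32)); print(name,len(k),np.round(r[0],1),np.round(r[1],1),round(r[2],1)); return r
for c,n,(box) in((c,"top",dict(bar=(400,200,430,250),red=(340,125,370,155),plate=(325,130,375,200),lug=(383,223,399,240),tray=(183,203,260,270),stand=(235,160,300,200))),(s,"side",dict(bar=(278,310,345,350),red=(385,225,410,245),lug=(294,296,311,316)))):
    hsv=cv2.cvtColor(c["image"],cv2.COLOR_RGB2HSV).astype(int); H,S,V=hsv[...,0],hsv[...,1],hsv[...,2]; P=cloud(c); Z=P[...,2]
    def box_(k):
        m=np.zeros(H.shape,bool); x0,y0,x1,y1=box[k]; m[y0:y1,x0:x1]=1; return m
    z=np.nan_to_num(Z)
    rect(c,box_("bar")&(abs(z-.048)<.01)&(S<60)&(V>90),.048,n+" bar")
    rect(c,box_("red")&((H<8)|(H>172))&(S>150),.160,n+" cap")
    rect(c,box_("lug")&(H>12)&(H<30)&(S>120),.064,n+" lug")
    if n=="top":
        rect(c,box_("plate")&(z>.008)&(z<.022),.014,"plate")
        rect(c,box_("tray")&(S>60)&(z>-.01),.022,"tray")
        rect(c,box_("tray")&(H>100)&(H<125)&(S>60),.006,"cloth")
        m=box_("stand")&(H>8)&(H<25)&(S>70)
        rect(c,m,.055,"stand")
        rect(c,m&(z>.045),.055,"standtop")
# rods: 3D points above stand
c=dict(np.load("top0.npz")); P=cloud(c)
for nm,cc in(("top",c),("side",s)):
    P=cloud(cc); m=(P[...,2]>.066)&(P[...,0]>.57)&(P[...,0]<.75)&(P[...,1]>.03)&(P[...,1]<.2)
    n,l=cv2.connectedComponents(m.astype(np.uint8))
    for i in range(1,n):
        q=P[l==i]
        if len(q)<15: continue
        m0=q.mean(0); d=np.linalg.svd(q-m0)[2][0]; print(nm,"rod",len(q),np.round(m0,4),np.round(d,3),np.round(q.min(0),3),np.round(q.max(0),3))
E
```

```text
top bar 88 [ 449.1 -299.2] [109.8  29.6] 11.9
top cap 26 [ 652.9 -134.5] [24.4 25.1] 89.2
top lug 21 [ 434.9 -233.6] [24.2 16.2] 16.1
plate 168 [ 641.1 -132.1] [ 82.9 136. ] 82.0
tray 225 [429.2 260.4] [184.2 151.3] 83.5
cloth 142 [426.3 218.9] [ 78.1 137.1] 83.7
stand 187 [597.2 117.4] [ 98. 151.] 2.4
standtop 163 [596.9 118.6] [ 51.4 148.5] 2.5
side bar 133 [ 449.6 -302.2] [110.5  36.8] 13.2
side cap 30 [ 654.5 -140. ] [32.7 24.5] 77.3
side lug 39 [ 437.5 -247.8] [24.7 31.6] 5.3
top rod 85 [0.646  0.1009 0.0909] [-0.739 -0.038 -0.673] [0.616 0.096 0.067] [0.671 0.108 0.115]
top rod 80 [0.6491 0.0611 0.0923] [-0.725 -0.039 -0.688] [0.624 0.056 0.069] [0.674 0.067 0.114]
top rod 25 [0.5982 0.1701 0.0679] [-0.087  0.996  0.014] [0.592 0.156 0.066] [0.603 0.191 0.074]
side rod 111 [0.6487 0.0964 0.0903] [-0.731 -0.031 -0.682] [0.62  0.089 0.066] [0.674 0.105 0.112]
side rod 42 [0.6027 0.0958 0.0676] [ 0.035 -0.999 -0.005] [0.598 0.041 0.066] [0.607 0.154 0.071]
side rod 116 [0.6505 0.0567 0.09  ] [-0.734 -0.015 -0.679] [0.623 0.052 0.066] [0.676 0.065 0.111]
```

```bash
cat >> h.py <<'E'
def down(deg,tilt=0):
    "tool y at world angle deg, z down; tilt (deg) swings tool z forward about tool y"
    a=np.radians(deg); y=np.array([np.cos(a),np.sin(a),0]); z=np.array([0,0,-1.]); 
    R=Ro.from_matrix(np.stack([np.cross(y,z),y,z],1))
    return R*Ro.from_rotvec([0,-np.radians(tilt),0])
def plan(wps,step=.035,ang=.105,start=None):
    s=bot.read_state() if start is None else start
    p=np.array(s["tool_pos"]); R=Ro.from_rotvec(s["tcp_rot"]); rows=[]
    for w in wps:
        if len(w)==2: rows+= [[0,0,0,0,0,0,w[0]]]*w[1]; continue
        P,Q,j=w[:3]; P=np.array(P); stp=w[3] if len(w)>3 else step
        Q=Q or R
        while 1:
            rv=(R.inv()*Q).as_rotvec(); dp=R.inv().apply(P-p)
            n=max(1,int(np.ceil(max(np.linalg.norm(rv)/ang,np.linalg.norm(dp)/stp)-.05)))
            r=np.round(rv/n/.5,2); d=np.round(dp/n/.1,2)
            if not(r.any() or d.any()): break
            rows.append([*(r+0).tolist(),*(d+0).tolist(),j]); p=p+R.apply(d*.1); R=R*Ro.from_rotvec(r*.5)
            if n==1: break
    rows=[[0 if v==0 else v for v in r] for r in rows]
    for i in range(0,len(rows),5): print(str([rows[i:i+5]]).replace(" ",""))
    print(len(rows),"end",np.round(p,4),np.round(R.as_rotvec(),3))
E
python3 - <<'E'
from h import *
c=dict(np.load("top0.npz"));P=cloud(c)
def hmax(x0,x1,y0,y1):
    m=(P[...,0]>x0)&(P[...,0]<x1)&(P[...,1]>y0)&(P[...,1]<y1); print((x0,y0),np.round(np.nanpercentile(P[m][:,2],[5,50,95]),3))
hmax(.40,.45,-.215,-.205);hmax(.40,.45,-.20,-.19);hmax(.40,.45,-.185,-.175);hmax(.67,.72,-.16,-.12);hmax(.56,.59,.05,.15)
V=down(102); ux=np.array([np.cos(np.radians(12)),np.sin(np.radians(12)),0])
plan([([.42,.3,.24],None,85),([.5,.1,.2],down(85),60),([.437,-.241,.16],V,42),([.437,-.241,.08],V,42)])
E
```

```text
(0.4, -0.215) [0.011 0.021 0.028]
(0.4, -0.2) [0.    0.021 0.027]
(0.4, -0.185) [-0.006  0.003  0.025]
(0.67, -0.16) [0.01  0.112 0.123]
(0.56, 0.05) [0.005 0.039 0.055]
[[[0,0,0,-0.24,-0.21,-0.01,85],[0,0,0,-0.25,-0.21,-0.01,85],[0,0,0,-0.24,-0.21,-0.01,85],[0,0,0,-0.25,-0.21,-0.01,85],[0,0,0,-0.24,-0.21,-0.01,85]]]
[[[0,0,0,-0.25,-0.22,-0.01,85],[0,0,0,-0.24,-0.21,-0.01,85],[0,0,0,-0.25,-0.22,-0.01,85],[0,0,0,-0.24,-0.21,0,85],[0,0,0,-0.25,-0.22,-0.01,85]]]
[[[0,0,0,-0.24,-0.21,0,85],[0,0,-0.09,-0.22,-0.22,0.06,60],[0,0,-0.09,-0.21,-0.23,0.06,60],[0,0,-0.09,-0.2,-0.24,0.06,60],[0,0,-0.09,-0.18,-0.24,0.05,60]]]
[[[0,0,-0.09,-0.17,-0.25,0.06,60],[0,0,-0.09,-0.16,-0.26,0.05,60],[0,0,-0.09,-0.16,-0.27,0.06,60],[0,0,-0.06,0.03,-0.35,0.04,42],[0,0,-0.06,0.04,-0.34,0.04,42]]]
[[[0,0,-0.06,0.06,-0.34,0.04,42],[0,0,-0.06,0.06,-0.34,0.04,42],[0,0,-0.06,0.08,-0.34,0.04,42],[0,0,-0.06,0.08,-0.34,0.04,42],[0,0,-0.06,0.1,-0.33,0.04,42]]]
[[[0,0,-0.06,0.1,-0.33,0.04,42],[0,0,-0.06,0.12,-0.33,0.04,42],[0,0,-0.05,0.12,-0.32,0.05,42],[0,0,0,0,0,0.27,42],[0,0,0,0,0,0.26,42]]]
[[[0,0,0,0,0,0.27,42]]]
31 end [ 0.4372 -0.2409  0.0795] [ 3.260e-01 -3.124e+00  3.000e-03]
```

Emit:
play_rows([
  [[0,0,0,-0.24,-0.21,-0.01,85],[0,0,0,-0.25,-0.21,-0.01,85],[0,0,0,-0.24,-0.21,-0.01,85],[0,0,0,-0.25,-0.21,-0.01,85],[0,0,0,-0.24,-0.21,-0.01,85]],
])

```text
time: 0.52
tool_pos: [0.3353, 0.4752, 0.2356]
tcp_rot: [-0.626, -3.078, 0.002]
wrist_force: [0.2, -0.3, -0.6]
width: 1.001
grip_force: 0.0
```

Emit:
play_rows([
  [[0,0,0,-0.25,-0.22,-0.01,85],[0,0,0,-0.24,-0.21,-0.01,85],[0,0,0,-0.25,-0.22,-0.01,85],[0,0,0,-0.24,-0.21,0,85],[0,0,0,-0.25,-0.22,-0.01,85]],
])

```text
time: 0.93
tool_pos: [0.4061, 0.3278, 0.2397]
tcp_rot: [-0.626, -3.078, 0.001]
wrist_force: [0.6, 0.7, -0.6]
width: 0.995
grip_force: 0.0
```

Emit:
play_rows([
  [[0,0,0,-0.24,-0.21,0,85],[0,0,-0.09,-0.22,-0.22,0.06,60],[0,0,-0.09,-0.21,-0.23,0.06,60],[0,0,-0.09,-0.2,-0.24,0.06,60],[0,0,-0.09,-0.18,-0.24,0.05,60]],
])

```text
time: 1.35
tool_pos: [0.4659, 0.1843, 0.2165]
tcp_rot: [-0.344, -3.122, 0.001]
wrist_force: [0.1, 0.4, -0.8]
width: 0.7
grip_force: 0.0
```

Emit:
play_rows([
  [[0,0,-0.09,-0.17,-0.25,0.06,60],[0,0,-0.09,-0.16,-0.26,0.05,60],[0,0,-0.09,-0.16,-0.27,0.06,60],[0,0,-0.06,0.03,-0.35,0.04,42],[0,0,-0.06,0.04,-0.34,0.04,42]],
])

```text
time: 1.77
tool_pos: [0.4886, 0.0308, 0.1915]
tcp_rot: [-0.039, -3.14, 0.0]
wrist_force: [1.1, 0.3, -0.3]
width: 0.493
grip_force: 0.0
```

Emit:
play_rows([
  [[0,0,-0.06,0.06,-0.34,0.04,42],[0,0,-0.06,0.06,-0.34,0.04,42],[0,0,-0.06,0.08,-0.34,0.04,42],[0,0,-0.06,0.08,-0.34,0.04,42],[0,0,-0.06,0.1,-0.33,0.04,42]],
])

```text
time: 2.18
tool_pos: [0.4554, -0.1395, 0.1718]
tcp_rot: [0.196, -3.135, -0.0]
wrist_force: [0.2, 0.1, -0.0]
width: 0.492
grip_force: 0.0
```

Emit:
play_rows([
  [[0,0,-0.06,0.1,-0.33,0.04,42],[0,0,-0.06,0.12,-0.33,0.04,42],[0,0,-0.05,0.12,-0.32,0.05,42],[0,0,0,0,0,0,42],[0,0,0,0,0,0,42]],
])

```text
time: 2.6
tool_pos: [0.4366, -0.2412, 0.1585]
tcp_rot: [0.32, -3.124, -0.002]
wrist_force: [0.0, -0.2, 0.1]
width: 0.49
grip_force: 0.0
```

```bash
python3 - <<'E'
from h import *
c=cam("wrist"); save(c,"w1"); np.savez("w1.npz",**c)
for X in([.437,-.241,.064],[.449,-.301,.048]): print(np.round(proj(c,X)))
P=cloud(c)
def pca(q,n):
    r=cv2.minAreaRect((q[:,:2]*1000).astype(np.float32)); print(n,len(q),np.round(r[0],1),np.round(r[1],1),round(r[2],1),np.round(np.median(q[:,2]),4))
hsv=cv2.cvtColor(c["image"],cv2.COLOR_RGB2HSV).astype(int);H,S,V=[hsv[...,i] for i in range(3)]
m=(abs(P[...,2]-.048)<.004)&(S<70)&(V>80)&(P[...,1]<-.26);pca(P[m],"bar")
m=(abs(P[...,2]-.064)<.005)&(P[...,1]<-.2)&(S>90);pca(P[m],"lug")
E
```

```text
[319. 204.]
[253. 197.]
bar 3162 [ 449.4 -303.8] [110.4  26.5] 12.0 0.0481
lug 336 [ 435.3 -239.3] [23.1 10.7] 11.9 0.0638
```

View pics/w1.png

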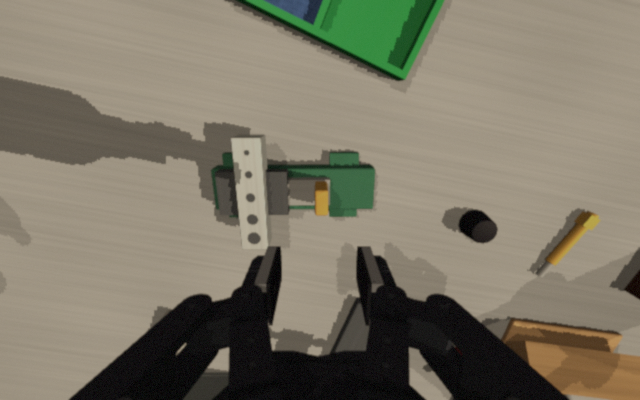

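Emit:
play_rows([
  [[0,0,0,0.01,0.02,0.3,42],[0,0,0,0,0,0.3,42],[0,0,0,0,0,0.3,42],[0,0,0,0,0,0.27,42],[0,0,0,0,0,0,42]],
])

```text
time: 3.07
tool_pos: [0.4321, -0.2339, 0.037]
tcp_rot: [0.328, -3.116, -0.011]
wrist_force: [-1.7, 0.7, -1.0]
width: 0.491
grip_force: 0.0
```

Emit:
play_rows([
  [[0,0,0,0,0,0,5],[0,0,0,0,0,0,5],[0,0,0,0,0,0,5],[0,0,0,0,0,0,5],[0,0,0,0,0,0,5]],
], newtons=40)

```text
time: 3.48
tool_pos: [0.438, -0.2386, 0.0444]
tcp_rot: [-0.326, 3.121, -0.002]
wrist_force: [1.5, 3.6, 4.6]
width: 0.128
grip_force: 44.4
```

Emit:
play_rows([
  [[0,0,0,0,0.1,0,5],[0,0,0,0,0.1,0,5],[0,0,0,0,0.1,0,5],[0,0,0,0,0.1,0,5],[0,0,0,0,0.04,0,5]],
])

```text
time: 3.9
tool_pos: [0.4289, -0.1955, 0.0444]
tcp_rot: [-0.327, 3.12, -0.005]
wrist_force: [0.8, -3.4, 7.4]
width: 0.128
grip_force: 44.6
```

Emit:
play_rows([
  [[0,0,0,0,0,0,5],[0,0,0,0,0,0,5],[0,0,0,0,0,0,5]],
])

```text
time: 4.15
tool_pos: [0.4288, -0.195, 0.0444]
tcp_rot: [-0.326, 3.121, -0.002]
wrist_force: [0.3, 1.8, 10.3]
width: 0.129
grip_force: 45.1
```

Emit:
play_rows([
  [[0,0,0,0,0,0,35],[0,0,0,0,0,0,35],[0,0,0,0,0,0,35],[0,0,0,0,0,-0.3,35],[0,0,0,0,0,-0.3,40]],
])

```text
time: 4.57
tool_pos: [0.4241, -0.1935, 0.1001]
tcp_rot: [0.326, -3.118, -0.007]
wrist_force: [-0.1, -0.0, -0.4]
width: 0.466
grip_force: 0.0
```

Emit:
play_rows([
  [[0,0,0,0,-0.3,-0.3,60],[0,0,0,0.1,-0.3,-0.2,60],[0,0,0,0.1,-0.3,0,60],[0,0,0,0.1,-0.2,0,60],[0,0,0,0,0,0,60]],
])

```text
time: 4.98
tool_pos: [0.4198, -0.3121, 0.1522]
tcp_rot: [-0.322, 3.125, -0.004]
wrist_force: [0.3, 0.2, 0.4]
width: 0.706
grip_force: 0.0
```

```bash
cat >> h.py <<'E'
def rct(q,n):
    r=cv2.minAreaRect((q[:,:2]*1000).astype(np.float32)); print(n,len(q),np.round(r[0],1),np.round(r[1],1),round(r[2],1),np.round(np.median(q[:,2]),4)); return r
def hsv(c):
    h=cv2.cvtColor(c["image"],cv2.COLOR_RGB2HSV).astype(int); return [h[...,i] for i in range(3)]
E
python3 - <<'E'
from h import *
c=cam("wrist"); P=cloud(c); H,S,V=hsv(c); st()
m=(abs(P[...,2]-.048)<.004)&(S<70)&(V>80)&(P[...,1]<-.24)
n,l,s,_=cv2.connectedComponentsWithStats(m.astype(np.uint8)); i=1+np.argmax(s[1:,4])
r=rct(P[l==i],"bar")
m=(abs(P[...,2]-.064)<.005)&(P[...,1]<-.15)&(S>90);
if m.sum()>5: rct(P[m],"lug")
V=down(102)
plan([([.4113,-.3119,.1],V,60),([.4113,-.3119,.024],V,60,.025),(10,6),([.4113,-.3119,.15],V,10)])
E
```

```text
{'time': 5.0333, 'q': [-0.6838, 0.0401, 2.0138, -0.0002, 1.0884, -2.4596], 'tool_pos': [0.4196, -0.3099, 0.1514], 'tcp_rot': [0.3215, -3.1245, -0.0005], 'wrist_force': [0.3821, 0.7306, -0.331], 'width': 0.7032, 'grip_force': 0.0}
bar 2808 [ 449.3 -303.8] [110.9  26. ] 12.0 0.0481
lug 366 [ 426.2 -196.2] [23.6 12.1] 11.4 0.0637
[[[0,0,0,0.04,0,0.26,60],[0,0,-0.01,0.04,0,0.25,60],[0,0,0,0,0,0.19,60],[0,0,0,0,0,0.19,60],[0,0,0,0,0,0.19,60]]]
[[[0,0,0,0,0,0.19,60],[0,0,0,0,0,0,10],[0,0,0,0,0,0,10],[0,0,0,0,0,0,10],[0,0,0,0,0,0,10]]]
[[[0,0,0,0,0,0,10],[0,0,0,0,0,0,10],[0,0,0,0,0,-0.31,10],[0,0,0,0,0,-0.32,10],[0,0,0,0,0,-0.31,10]]]
[[[0,0,0,0.01,0,-0.32,10]]]
16 end [ 0.4108 -0.3117  0.1504] [ 3.290e-01 -3.124e+00 -1.000e-03]
```

Emit:
play_rows([
  [[0,0,0,0.04,0,0.26,60],[0,0,-0.01,0.04,0,0.25,60],[0,0,0,0,0,0.19,60],[0,0,0,0,0,0.19,60],[0,0,0,0,0,0.19,60]],
])

```text
time: 5.45
tool_pos: [0.4117, -0.3083, 0.0419]
tcp_rot: [0.335, -3.122, -0.003]
wrist_force: [0.1, -0.2, 0.3]
width: 0.7
grip_force: 0.0
```

Emit:
play_rows([
  [[0,0,0,0,0,0.19,60],[0,0,0,0,0,0,60],[0,0,0,0,0,0,10],[0,0,0,0,0,0,10],[0,0,0,0,0,0,10]],
], newtons=80)

```text
time: 5.87
tool_pos: [0.4135, -0.3106, 0.0261]
tcp_rot: [-0.335, 3.122, -0.002]
wrist_force: [-4.1, 0.1, 9.7]
width: 0.288
grip_force: 60.5
```

Emit:
play_rows([
  [[0,0,0,0,0,0,10],[0,0,0,0,0,0,10],[0,0,0,0,0,0,10]],
])

```text
time: 6.12
tool_pos: [0.4135, -0.3107, 0.0262]
tcp_rot: [-0.334, 3.122, -0.002]
wrist_force: [-0.7, 1.5, 6.8]
width: 0.283
grip_force: 79.8
```

Emit:
play_rows([
  [[0,0,0,0,0,-0.15,10],[0,0,0,0,0,-0.31,10],[0,0,0,0,0,-0.31,10],[0,0,0,0,0,-0.31,10],[0,0,0,0,0,-0.1,10]],
])

```text
time: 6.53
tool_pos: [0.4147, -0.3122, 0.1476]
tcp_rot: [-0.334, 3.119, -0.009]
wrist_force: [1.6, -0.6, 0.1]
width: 0.287
grip_force: 79.2
```

```bash
python3 - <<'E'
from h import *
s=st(); c=cam("wrist"); save(c,"w2"); c=cam("side"); save(c,"s2",(240,180,480,380,3))
a=np.vstack([cv2.resize(cv2.imread("pics/w2.png"),(480,300)),cv2.resize(cv2.imread("pics/s2.png"),(480,300))]); cv2.imwrite("pics/c2.png",a)
E
```

```text
{'time': 6.5333, 'q': [-0.6931, 0.0336, 2.0283, -0.0002, 1.072, -2.4769], 'tool_pos': [0.4147, -0.3122, 0.1476], 'tcp_rot': [-0.3335, 3.1185, -0.0089], 'wrist_force': [1.5681, -0.5584, 0.1004], 'width': 0.2873, 'grip_force': 79.2116}
```

View pics/c2.png

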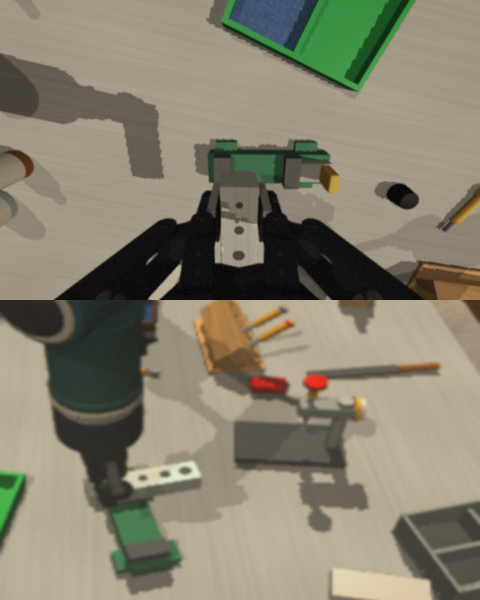

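```bash
python3 - <<'E'
from h import *
c=cam("wrist"); P=cloud(c); H,S,V=hsv(c); s=st()
T=np.array(s["tool_pos"]); R=Ro.from_rotvec(s["tcp_rot"])
Q=R.inv().apply((P-T).reshape(-1,3)).reshape(P.shape)
m=(S<70)&(V>70)&(abs(Q[...,1])<.018)&(Q[...,0]<.03)&(Q[...,0]>-.1)&(abs(Q[...,2]+.022)<.02)
q=Q[m]; print(len(q),np.round(q.min(0),4),np.round(q.max(0),4),"slope z/x",np.polyfit(q[:,0],q[:,2],1))
e=q[q[:,0]<-.0]; print(np.polyfit(e[:,0],e[:,1],1))
s0=s
g=np.radians(-8); gx=np.array([np.cos(g),np.sin(g),0]); F=np.array([.6535,-.1345,0])
G=lambda x,z: F+gx*(x-75)*.001+[0,0,z]
D=down(82)
plan([([.45,-.2,.16],down(95),10),(G(-45,.1),D,10),(G(-45,.024),D,10,.025),(G(-5,.024),D,10,.02),(G(-5,.017),D,10)])
for X in (-45,-5): print(G(X,0))
E
```

```text
{'time': 6.6833, 'q': [-0.6931, 0.0376, 2.0336, -0.0001, 1.0689, -2.4769], 'tool_pos': [0.4128, -0.3105, 0.1429], 'tcp_rot': [-0.334, 3.1228, -0.0019], 'wrist_force': [-0.6791, 0.2478, -2.5682], 'width': 0.2874, 'grip_force': 79.1978}
6436 [-0.0488 -0.018  -0.0412] [ 0.0183  0.0172 -0.002 ] slope z/x [ 0.08692745 -0.02229532]
[ 0.01244121 -0.00137918]
[[[0,0,0.06,-0.15,0.25,-0.04,10],[0,0,0.06,-0.14,0.25,-0.04,10],[0,0,0.07,-0.13,0.26,-0.05,10],[0,0,0.06,-0.13,0.27,-0.04,10],[0,0,0.11,-0.23,0.19,0.15,10]]]
[[[0,0,0.12,-0.22,0.2,0.15,10],[0,0,0.11,-0.21,0.21,0.15,10],[0,0,0.12,-0.19,0.21,0.15,10],[0,0,0,0,0,0.25,10],[0,0,0,0,0,0.25,10]]]
[[[0,0,0,0,0.01,0.26,10],[0,0,0,-0.2,0,0,10],[0,0,0,-0.2,0,0,10],[0,0,0,0,0,0.07,10]]]
14 end [ 0.5746 -0.1231  0.0169] [ 2.230e-01  3.132e+00 -2.000e-03]
[ 0.53466783 -0.11779923  0.        ]
[ 0.57427855 -0.12336615  0.        ]
```

Emit:
play_rows([
  [[0,0,0.06,-0.15,0.25,-0.04,10],[0,0,0.06,-0.14,0.25,-0.04,10],[0,0,0.07,-0.13,0.26,-0.05,10],[0,0,0.06,-0.13,0.27,-0.04,10],[0,0,0.11,-0.23,0.19,0.15,10]],
])

```text
time: 7.1
tool_pos: [0.4702, -0.1768, 0.1446]
tcp_rot: [0.049, -3.141, -0.0]
wrist_force: [0.7, -1.2, -2.4]
width: 0.284
grip_force: 79.2
```

Emit:
play_rows([
  [[0,0,0.12,-0.22,0.2,0.15,10],[0,0,0.11,-0.21,0.21,0.15,10],[0,0,0.12,-0.19,0.21,0.15,10],[0,0,0,0,0,0,10],[0,0,0,0,0,0,10]],
])

```text
time: 7.52
tool_pos: [0.5319, -0.1161, 0.0952]
tcp_rot: [-0.217, -3.126, -0.002]
wrist_force: [-1.5, -0.5, -2.5]
width: 0.288
grip_force: 79.4
```

```bash
python3 - <<'E'
from h import *
s=st(); c=cam("side"); P=cloud(c); H,S,V=hsv(c)
m=(P[...,2]>.08)&(P[...,0]>.55)&(P[...,0]<.63)&(abs(P[...,1]+.12)<.04)&(S<70)
q=P[m]; print(len(q))
r=q[q[:,2]>0.085]; print(np.round(q.min(0),3),np.round(q.max(0),3))
# upper face slope
e=[(x,np.percentile(q[abs(q[:,0]-x)<.004][:,2],[5,95])) for x in np.arange(.56,.62,.01) if (abs(q[:,0]-x)<.004).sum()>5]
for x,z in e: print(round(x,3),np.round(z,4))
save(c,"s3",(300,180,460,320,4))
E
```

```text
{'time': 7.5167, 'q': [-0.2605, 0.1498, 2.009, -0.0002, 0.9913, -1.6926], 'tool_pos': [0.5319, -0.1161, 0.0952], 'tcp_rot': [-0.217, -3.1258, -0.0022], 'wrist_force': [-1.4744, -0.4936, -2.4666], 'width': 0.2884, 'grip_force': 79.3675}
1113
[ 0.55  -0.156  0.091] [ 0.624 -0.08   0.48 ]
0.56 [0.1081 0.4678]
0.57 [0.0988 0.4752]
0.58 [0.0959 0.4682]
0.59 [0.0958 0.4529]
0.6 [0.0937 0.1186]
0.61 [0.0949 0.1183]
```

View pics/s3.png

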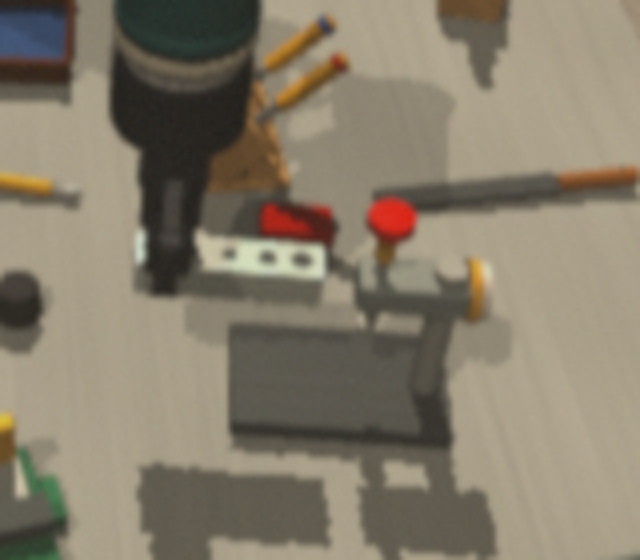

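Emit:
play_rows([
  [[0,0,0,0,0,0.25,10],[0,0,0,0,0,0.24,10],[0,0,0,0,0,0.24,10],[0,0,0,0,0,0,10],[0,0,0,0,0,0,10]],
])

```text
time: 7.98
tool_pos: [0.5318, -0.1183, 0.0251]
tcp_rot: [-0.224, -3.129, -0.001]
wrist_force: [0.1, -0.1, -2.5]
width: 0.289
grip_force: 79.4
```

```bash
python3 - <<'E'
from h import *
s=st()
g=np.radians(-8); gx=np.array([np.cos(g),np.sin(g),0]); F=np.array([.6535,-.1345,0])
G=lambda x,z: F+gx*(x-75)*.001+[0,0,z]
D=down(82)
plan([(G(-5,.024),D,10,.02),(G(-5,.018),D,10)])
E
```

```text
{'time': 7.9833, 'q': [-0.2645, 0.2419, 2.0528, -0.0003, 0.8519, -1.6923], 'tool_pos': [0.5318, -0.1183, 0.0251], 'tcp_rot': [-0.2238, -3.1287, -0.0012], 'wrist_force': [0.1003, -0.0794, -2.5436], 'width': 0.2891, 'grip_force': 79.4078}
[[[0,0,0,-0.14,0,0,10],[0,0,0,-0.14,0.01,0,10],[0,-0.01,-0.01,-0.15,0,0.01,10],[0,0,0,0,0,0.06,10]]]
4 end [ 0.5745 -0.1234  0.0179] [2.160e-01 3.134e+00 1.000e-03]
```

Emit:
play_rows([
  [[0,0,0,-0.14,0,0,10],[0,0,0,-0.14,0,0,10],[0,0,0,-0.14,0,0,10],[0,0,0,0,0,0.03,10],[0,0,0,0,0,0.03,10]],
])

```text
time: 8.4
tool_pos: [0.5779, -0.1249, 0.0229]
tcp_rot: [0.223, 3.13, -0.001]
wrist_force: [0.4, -0.2, -2.6]
width: 0.285
grip_force: 79.5
```

Emit:
play_rows([
  [[0,0,0,0,0,0.01,10],[0,0,0,0,0,0,10],[0,0,0,0,0,0,10]],
])

```text
time: 8.65
tool_pos: [0.5749, -0.1238, 0.0196]
tcp_rot: [-0.223, -3.132, -0.0]
wrist_force: [0.4, 0.9, -2.9]
width: 0.289
grip_force: 79.5
```

Emit:
play_rows([
  [[0,0,0,0,0,0.01,10],[0,0,0,0,0,0,10],[0,0,0,0,0,0,10]],
])

```text
time: 8.9
tool_pos: [0.5759, -0.1238, 0.0187]
tcp_rot: [-0.223, -3.133, -0.0]
wrist_force: [0.2, -0.2, -2.9]
width: 0.287
grip_force: 79.5
```

Emit:
play_rows([
  [[0,0,0,0,0,0.01,10],[0,0,0,0,0,0,10],[0,0,0,0,0,0,10]],
])

```text
time: 9.15
tool_pos: [0.5763, -0.1239, 0.0183]
tcp_rot: [0.222, 3.134, -0.0]
wrist_force: [-2.4, 1.2, 2.7]
width: 0.282
grip_force: 80.0
```

Emit:
play_rows([
  [[0,0,0,0,0,0,55],[0,0,0,0,0,0,55],[0,0,0,0,0,0,55],[0,0,0,0,0,-0.1,55],[0,0,0,0,0,-0.3,55]],
])

```text
time: 9.57
tool_pos: [0.572, -0.1229, 0.0538]
tcp_rot: [-0.222, -3.124, -0.003]
wrist_force: [-1.9, 0.4, -0.5]
width: 0.645
grip_force: 0.0
```

Emit:
play_rows([
  [[0,0,0,0,0,-0.35,0],[0,0,0,0,0,-0.35,0],[0,0,0,0,0,-0.35,0],[0,0,0,0,0,-0.35,0],[0,0,0,0,0,0,0]],
])

```text
time: 9.98
tool_pos: [0.5813, -0.1253, 0.208]
tcp_rot: [0.221, 3.118, -0.004]
wrist_force: [1.6, -0.3, 0.4]
width: 0.002
grip_force: 0.0
```

```bash
python3 - <<'E'
from h import *
s=st()
for n in("top","side"):
    c=cam(n); P=cloud(c); H,S,V=hsv(c)
    m=(abs(P[...,2]-.16)<.006)&((H<8)|(H>172))&(S>150)&(abs(P[...,0]-.65)<.05)
    if m.sum()>3: rct(P[m],n+" cap")
    m=(abs(P[...,2]-.040)<.005)&(S<70)&(V>110)&(abs(P[...,0]-.6)<.1)&(abs(P[...,1]+.13)<.06)
    if m.sum()>3: rct(P[m],n+" bar")
plan([([.6535,-.1355,.19],down(82),0),([.6535,-.1355,.162],down(82),0)])
E
```

```text
{'time': 9.9833, 'q': [-0.2541, 0.1188, 1.819, 0.0, 1.1879, -1.6831], 'tool_pos': [0.5813, -0.1253, 0.208], 'tcp_rot': [0.2214, 3.1182, -0.0045], 'wrist_force': [1.5865, -0.2556, 0.413], 'width': 0.0024, 'grip_force': 0.0}
top bar 115 [ 599.2 -124. ] [25.5 52.4] 81.1 0.0397
side cap 100 [ 655.4 -135.6] [29.  24.8] 77.4 0.1602
side bar 418 [ 613.6 -128.6] [ 28.9 108.2] 82.1 0.0405
[[[0,0,0,-0.25,0,0.04,0],[0,0.01,0,-0.26,0,0.04,0],[0,0,0,-0.25,0,0.04,0],[0,0,0,0,0,0.28,0]]]
4 end [ 0.6533 -0.1351  0.1616] [ 2.220e-01  3.133e+00 -1.000e-03]
```

Emit:
play_rows([
  [[0,0,0,-0.25,0,0.03,0],[0,0,0,-0.26,0,0.04,0],[0,0,0,-0.25,0,0.04,0],[0,0,0,0,0,0,0],[0,0,0,0,0,0.15,0]],
])

```text
time: 10.5
tool_pos: [0.653, -0.1349, 0.1722]
tcp_rot: [0.222, 3.132, -0.0]
wrist_force: [0.9, 0.2, 0.0]
width: 0.002
grip_force: 0.0
```

Emit:
play_rows([
  [[0,0,0,0,0,0.1,0],[0,0,0,0,0,0,0],[0,0,0,0,0,0,0]],
])

```text
time: 10.75
tool_pos: [0.6493, -0.1342, 0.1598]
tcp_rot: [-0.222, -3.129, -0.001]
wrist_force: [-0.5, -0.2, 0.4]
width: -0.004
grip_force: 0.5
```

```bash
python3 - <<'E'
from h import *
s=st(); plan([([.6535,-.1355,.133],down(82),0,.004)])
E
```

```text
{'time': 10.75, 'q': [-0.2413, 0.2947, 1.7002, 0.0, 1.1513, -1.6703], 'tool_pos': [0.6493, -0.1342, 0.1598], 'tcp_rot': [-0.2223, -3.1292, -0.0012], 'wrist_force': [-0.5148, -0.1645, 0.4346], 'width': -0.0036, 'grip_force': 0.4832}
[[[0,0,0,-0.01,0,0.04,0],[0,0,0,-0.01,0,0.04,0],[0,0,0,0,0,0.04,0],[0,0,0,-0.01,0,0.04,0],[0,0,0,0,0,0.04,0]]]
[[[0,0,0,-0.01,0,0.03,0],[0,-0.01,0,0,-0.01,0.04,0]]]
7 end [ 0.653  -0.1357  0.1327] [2.230e-01 3.133e+00 1.000e-03]
```

Emit:
play_rows([
  [[0,0,0,-0.01,0,0.04,0],[0,0,0,-0.01,0,0.04,0],[0,0,0,0,0,0.04,0],[0,0,0,0,0,0.04,0],[0,0,0,0,0,0.04,0]],
])

```text
time: 11.17
tool_pos: [0.6536, -0.135, 0.142]
tcp_rot: [0.223, 3.133, -0.0]
wrist_force: [-1.5, 0.0, 3.0]
width: 0.002
grip_force: 1.1
```

Emit:
play_rows([
  [[0,0,0,0,0,0.03,0],[0,0,0,0,0,0.03,0],[0,0,0,0,0,0,0],[0,0,0,0,0,0,0],[0,0,0,0,0,0,0]],
])

```text
time: 11.58
tool_pos: [0.6536, -0.135, 0.1361]
tcp_rot: [0.223, 3.133, -0.0]
wrist_force: [-0.1, -0.6, 2.7]
width: -0.002
grip_force: 1.4
```

Emit:
play_rows([
  [[0,0,0,0,0,0.01,0],[0,0,0,0,0,0,0],[0,0,0,0,0,0,0],[0,0,0,0,0,0,0],[0,0,0,0,0,0,0]],
])

```text
time: 12.0
tool_pos: [0.6536, -0.135, 0.135]
tcp_rot: [0.222, 3.133, -0.0]
wrist_force: [0.1, -1.2, 3.6]
width: -0.003
grip_force: 1.7
```

Emit:
play_rows([
  [[0,0,0,0,0,0,0],[0,0,0,0,0,0,0],[0,0,0,0,0,0,0],[0,0,0,0,0,0,0],[0,0,0,0,0,0,0]],
])

```text
time: 12.42
tool_pos: [0.6535, -0.135, 0.1349]
tcp_rot: [0.223, 3.133, -0.0]
wrist_force: [1.2, -0.8, 4.0]
width: -0.0
grip_force: 1.7
```

```bash
python3 - <<'E'
from h import *
s=st(); c=cam("side"); save(c,"s4",(340,200,460,300,5))
E
```

```text
{'time': 12.4167, 'q': [-0.241, 0.3204, 1.7154, -0.0001, 1.1053, -1.67], 'tool_pos': [0.6535, -0.135, 0.1349], 'tcp_rot': [0.2225, 3.1332, -0.0002], 'wrist_force': [1.2121, -0.8443, 4.04], 'width': -0.0001, 'grip_force': 1.7111}
```

View pics/s4.png

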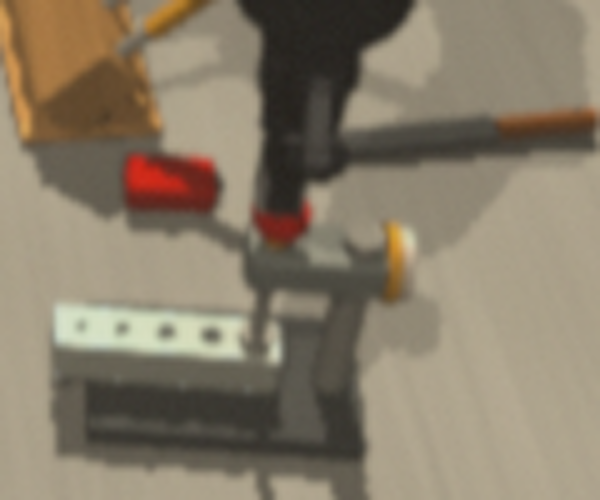

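Emit:
play_rows([
  [[0,0,0,0,0,0.02,0],[0,0,0,0,0,0.01,0],[0,0,0,0,0,0,0],[0,0,0,0,0,0,0],[0,0,0,0,0,0,0]],
])

```text
time: 12.88
tool_pos: [0.6535, -0.135, 0.132]
tcp_rot: [0.222, 3.133, -0.0]
wrist_force: [0.6, -0.7, 4.9]
width: 0.001
grip_force: 2.4
```

Emit:
play_rows([
  [[0,0,0,0,0,0,0],[0,0,0,0,0,0,0],[0,0,0,0,0,0,0],[0,0,0,0,0,0,0],[0,0,0,0,0,0,0]],
])

```text
time: 13.3
tool_pos: [0.6535, -0.135, 0.1318]
tcp_rot: [0.223, 3.133, -0.0]
wrist_force: [0.8, -0.2, 4.5]
width: 0.001
grip_force: 2.5
```

Emit:
play_rows([
  [[0,0,0,0,0,0,0],[0,0,0,0,0,0,0],[0,0,0,0,0,-0.05,0],[0,0,0,0,0,-0.1,0],[0,0,0,0,0,-0.1,0]],
])

```text
time: 13.72
tool_pos: [0.6519, -0.1345, 0.1561]
tcp_rot: [-0.222, -3.13, -0.001]
wrist_force: [-0.5, -0.6, 0.5]
width: -0.001
grip_force: 0.4
```

Emit:
play_rows([
  [[0,0,0,0,0,-0.25,0],[0,0,0,0,0,-0.25,0],[0,0,0,0.3,0,0,55],[0,0,0,0.3,0,0,55],[0,0,0,0.2,0,0,55]],
])

```text
time: 14.13
tool_pos: [0.5715, -0.123, 0.2071]
tcp_rot: [-0.222, -3.131, -0.001]
wrist_force: [0.8, 0.1, 0.5]
width: 0.421
grip_force: 0.0
```

```bash
python3 - <<'E'
from h import *
s=st()
for n in("top","side","wrist"):
    c=cam(n); P=cloud(c); H,S,V=hsv(c)
    m=(abs(P[...,2]-.16)<.006)&((H<8)|(H>172))&(S>150)&(abs(P[...,0]-.65)<.05)
    if m.sum()>3: rct(P[m],n+" cap")
    m=(abs(P[...,2]-.040)<.005)&(S<70)&(V>110)&(abs(P[...,0]-.6)<.1)&(abs(P[...,1]+.13)<.06)
    if m.sum()>3: rct(P[m],n+" bar")
E
```

```text
{'time': 14.1333, 'q': [-0.2546, 0.1125, 1.8278, 0.0, 1.204, -1.6837], 'tool_pos': [0.5715, -0.123, 0.2071], 'tcp_rot': [-0.2221, -3.1311, -0.0008], 'wrist_force': [0.7813, 0.0983, 0.4665], 'width': 0.4214, 'grip_force': 0.0}
top bar 119 [ 589.  -122.4] [25.7 43.2] 79.9 0.0397
side cap 99 [ 655.4 -135.8] [28.2 24.8] 78.8 0.1604
side bar 423 [ 613.3 -128.9] [ 28.9 108.2] 80.9 0.0406
wrist cap 811 [ 653.8 -136.2] [26.5 26.5] 79.5 0.1599
wrist bar 1781 [ 612.  -129.8] [ 25.6 109.6] 81.2 0.0401
```

```bash
python3 - <<'E'
from h import *
g=np.radians(-8.8); gx=np.array([np.cos(g),np.sin(g),0]); A=np.array([.5755,-.1238,0]); D=down(81.2)
z=lambda v:np.array([0,0,v])
plan([(A+z(.1),D,55),(A+z(.019),D,55,.025),(10,5),(A+z(.024),D,10),(A+z(.024)-gx*.07,D,10),(A+z(.16)-gx*.07,D,10)])
E
```

```text
[[[0,0,0.01,-0.01,0,0.27,55],[0,0,0,-0.01,0,0.27,55],[0,0,0.01,-0.01,0,0.26,55],[0,0,0,-0.01,0,0.27,55],[0,0,0,0,0,0.2,55]]]
[[[0,0,0,0,0,0.2,55],[0,0,0,0,0,0.2,55],[0,0,0,0,0,0.21,55],[0,0,0,0,0,0,10],[0,0,0,0,0,0,10]]]
[[[0,0,0,0,0,0,10],[0,0,0,0,0,0,10],[0,0,0,0,0,0,10],[0,0,0,0,0,-0.05,10],[0,0,0,0.35,0,0,10]]]
[[[0,0,0,0.35,0,0,10],[0,0,0,0,0,-0.34,10],[0,0,0,0,0,-0.34,10],[0,0,0,0,0,-0.34,10],[0,0,0,0.01,0,-0.34,10]]]
20 end [ 0.5058 -0.1129  0.1599] [-2.380e-01 -3.131e+00 -1.000e-03]
```

Emit:
play_rows([
  [[0,0,0.01,-0.01,0,0.27,55],[0,0,0,-0.01,0,0.27,55],[0,0,0.01,-0.01,0,0.26,55],[0,0,0,-0.01,0,0.27,55],[0,0,0,0,0,0.2,55]],
])

```text
time: 14.7
tool_pos: [0.5777, -0.124, 0.0774]
tcp_rot: [-0.238, -3.13, -0.001]
wrist_force: [-0.6, -0.5, 0.3]
width: 0.646
grip_force: 0.0
```

Emit:
play_rows([
  [[0,0,0,0,0,0.2,55],[0,0,0,0,0,0.2,55],[0,0,0,0,0,0.15,55],[0,0,0,0,0,0.05,55],[0,0,0,0,0,0,55]],
])

```text
time: 15.12
tool_pos: [0.577, -0.1238, 0.0178]
tcp_rot: [-0.238, -3.128, -0.001]
wrist_force: [-0.3, -0.2, -0.4]
width: 0.645
grip_force: 0.0
```

Emit:
play_rows([
  [[0,0,0,0,0,0,10],[0,0,0,0,0,0,10],[0,0,0,0,0,0,10],[0,0,0,0,0,0,10],[0,0,0,0,0,0,10]],
])

```text
time: 15.53
tool_pos: [0.5796, -0.1246, 0.0215]
tcp_rot: [0.238, 3.129, -0.001]
wrist_force: [-1.0, 0.5, 5.6]
width: 0.282
grip_force: 80.0
```

Emit:
play_rows([
  [[0,0,0,0,0,0,10],[0,0,0,0,0,0,10],[0,0,0,0,0,-0.05,10],[0,0,0,0,0,0,10],[0,0,0,0,0,0,10]],
])

```text
time: 15.95
tool_pos: [0.5776, -0.1241, 0.0246]
tcp_rot: [-0.238, -3.132, -0.0]
wrist_force: [-0.9, -0.6, -2.7]
width: 0.284
grip_force: 79.3
```

Emit:
play_rows([
  [[0,0,0,0.2,0,0,10],[0,0,0,0.3,0,0,10],[0,0,0,0.2,0,0,10],[0,0,0,0,0,-0.3,10],[0,0,0,0,0,-0.34,10]],
])

```text
time: 16.37
tool_pos: [0.5024, -0.112, 0.0846]
tcp_rot: [-0.238, -3.121, -0.004]
wrist_force: [2.0, -1.3, -2.5]
width: 0.285
grip_force: 79.0
```

Emit:
play_rows([
  [[0,0,0,0,0,-0.35,10],[0,0,0,0,0,-0.35,10],[0,0,0,0,0,-0.3,10],[0,0,0,0,0,0,10],[0,0,0,0,0,0,10]],
])

```text
time: 16.78
tool_pos: [0.5102, -0.114, 0.1909]
tcp_rot: [0.238, 3.128, -0.001]
wrist_force: [-0.6, 0.4, -2.9]
width: 0.285
grip_force: 79.3
```

```bash
python3 - <<'E'
from h import *
s=st(); D=down(83.5)
plan([([.46,.1,.19],D,10),([.397,.308,.19],D,10)])
E
```

```text
{'time': 16.7833, 'q': [-0.2674, 0.0022, 1.9752, -0.0, 1.1596, -1.6864], 'tool_pos': [0.5102, -0.114, 0.1909], 'tcp_rot': [0.2378, 3.1281, -0.0014], 'wrist_force': [-0.557, 0.4106, -2.907], 'width': 0.2845, 'grip_force': 79.2585}
[[[0,0,-0.01,0.12,0.29,0,10],[0,0,-0.01,0.12,0.29,0,10],[0,0,-0.01,0.11,0.29,0,10],[0,0,-0.01,0.11,0.29,0,10],[0,0,-0.01,0.11,0.3,0,10]]]
[[[0,0,-0.01,0.11,0.3,0,10],[0,0.01,-0.02,0.11,0.29,0,10],[0,0,0,0.12,0.29,0,10],[0,0,0,0.12,0.28,0,10],[0,0,0,0.12,0.29,0,10]]]
[[[0,0,0,0.12,0.28,0,10],[0,0,0,0.13,0.29,0,10],[0,0,0,0.12,0.28,0,10],[0,0,0,0.13,0.29,0,10]]]
14 end [0.3967 0.3082 0.1903] [-1.750e-01 -3.136e+00  1.000e-03]
```

Emit:
play_rows([
  [[0,0,-0.01,0.12,0.29,0,10],[0,0,-0.01,0.12,0.29,0,10],[0,0,-0.01,0.11,0.29,0,10],[0,0,-0.01,0.11,0.29,0,10],[0,0,-0.01,0.11,0.3,0,10]],
])

```text
time: 17.2
tool_pos: [0.4704, 0.04, 0.1857]
tcp_rot: [-0.2, -3.13, 0.001]
wrist_force: [0.9, 0.0, -2.8]
width: 0.284
grip_force: 79.3
```

Emit:
play_rows([
  [[0,0,-0.01,0.11,0.3,0,10],[0,0,-0.02,0.11,0.29,0,10],[0,0,0,0.12,0.29,0,10],[0,0,0,0.12,0.28,0,10],[0,0,0,0.12,0.29,0,10]],
])

```text
time: 17.62
tool_pos: [0.4297, 0.1903, 0.1857]
tcp_rot: [-0.175, -3.132, 0.004]
wrist_force: [0.1, -0.2, -2.6]
width: 0.283
grip_force: 79.3
```

Emit:
play_rows([
  [[0,0,0,0.12,0.28,0,10],[0,0,0,0.13,0.29,0,10],[0,0,0,0.12,0.28,0,10],[0,0,0,0.13,0.29,0,10],[0,0,0,0,0,0,10]],
])

```text
time: 18.03
tool_pos: [0.3922, 0.312, 0.1859]
tcp_rot: [-0.17, -3.132, 0.0]
wrist_force: [0.3, -0.1, -1.9]
width: 0.284
grip_force: 79.7
```

```bash
python3 - <<'E'
from h import *
s=st(); c=cam("wrist"); P=cloud(c); H,S,V=hsv(c); save(c,"w5"); np.savez("w5.npz",**c)
m=(abs(P[...,2]-.022)<.004)&(P[...,0]>.25)&(P[...,0]<.55)&(P[...,1]>.12)&(P[...,1]<.4)&((H<18)|(H>165))&(S>90)
rct(P[m],"rim")
m=(H>100)&(H<125)&(S>60)&(P[...,0]>.25)&(P[...,1]<.29)&(P[...,0]>.34)&(abs(P[...,2]-.006)<.006); rct(P[m],"cloth")
E
```

```text
{'time': 18.0333, 'q': [0.6203, -0.0304, 2.0169, 0.0032, 1.1589, -0.8437], 'tool_pos': [0.3922, 0.312, 0.1859], 'tcp_rot': [-0.1695, -3.1322, 0.0001], 'wrist_force': [0.2531, -0.1234, -1.8555], 'width': 0.2839, 'grip_force': 79.6696}
rim 3018 [429.  257.1] [180.1 149.8] 83.7 0.0218
cloth 6510 [426.8 211.7] [ 77.8 134.4] 83.7 0.0068
```

View pics/w5.png

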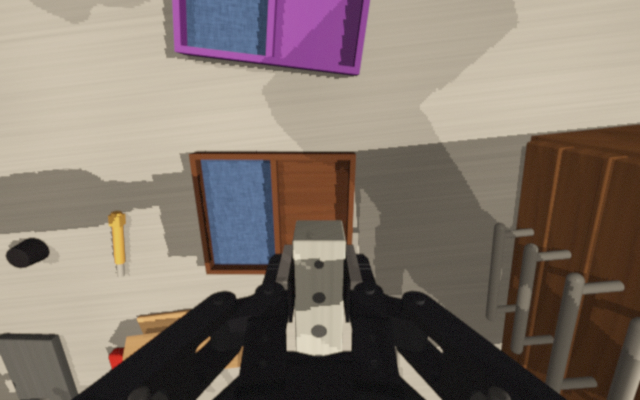

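```bash
python3 - <<'E'
from h import *
D=down(83.7)
plan([([.399,.3046,.1],D,10),([.399,.3046,.03],D,10,.025),([.399,.3046,.017],D,10,.01)])
E
```

```text
[[[0,0,0,-0.02,-0.01,0.29,10],[0,0,0,-0.03,-0.02,0.28,10],[-0.01,-0.01,0,-0.02,-0.01,0.29,10],[0,0,0,0,0,0.23,10],[0,0,0,0,0,0.23,10]]]
[[[0,0,0,0,0,0.24,10],[0,0,0,0,0,0.06,10],[0,0,0,0,-0.01,0.07,10]]]
8 end [0.399  0.3041 0.0168] [1.690e-01 3.136e+00 3.000e-03]
```

Emit:
play_rows([
  [[0,0,0,-0.02,-0.02,0.3,10],[0,0,0,0,-0.02,0.3,10],[0,0,0,0,0,0.3,10],[0,0,0,0,0,0.25,10],[0,0,0,0,0,0.25,10]],
])

```text
time: 18.5
tool_pos: [0.3952, 0.302, 0.0453]
tcp_rot: [-0.176, -3.133, 0.005]
wrist_force: [-0.6, 0.3, -1.9]
width: 0.284
grip_force: 79.8
```

Emit:
play_rows([
  [[0,0,0,0,0,0.15,10],[0,0,0,0,0,0.05,10],[0,0,0,0,0,0.05,10],[0,0,0,0,0,0.03,10],[0,0,0,0,0,0,10]],
])

```text
time: 18.92
tool_pos: [0.3971, 0.3041, 0.0207]
tcp_rot: [-0.176, -3.137, 0.0]
wrist_force: [-0.5, -1.0, -2.2]
width: 0.283
grip_force: 79.6
```

Emit:
play_rows([
  [[0,0,0,0,0,0.02,10],[0,0,0,0,0,0,10],[0,0,0,0,0,0,10]],
])

```text
time: 19.17
tool_pos: [0.3976, 0.3048, 0.0196]
tcp_rot: [0.175, 3.135, 0.002]
wrist_force: [-0.5, 1.0, -2.9]
width: 0.281
grip_force: 79.6
```

Emit:
play_rows([
  [[0,0,0,0,0,0.03,10],[0,0,0,0,0,0,10],[0,0,0,0,0,0,10]],
])

```text
time: 19.42
tool_pos: [0.3969, 0.3044, 0.0158]
tcp_rot: [-0.175, -3.137, 0.0]
wrist_force: [-0.2, 0.1, -2.6]
width: 0.281
grip_force: 79.6
```

Emit:
play_rows([
  [[0,0,0,0,0,0.02,10],[0,0,0,0,0,0,10],[0,0,0,0,0,0,10]],
])

```text
time: 19.67
tool_pos: [0.3971, 0.3045, 0.0138]
tcp_rot: [0.175, 3.136, 0.0]
wrist_force: [-0.0, 1.7, -2.0]
width: 0.285
grip_force: 79.7
```

Another 2 mm, then release and rise.

Emit:
play_rows([
  [[0,0,0,0,0,0.02,10],[0,0,0,0,0,0,10],[0,0,0,0,0,0,10]],
])

```text
time: 19.92
tool_pos: [0.3973, 0.3046, 0.0135]
tcp_rot: [-0.175, -3.137, 0.0]
wrist_force: [-5.7, -2.8, 13.1]
width: 0.282
grip_force: 81.6
```

Emit:
play_rows([
  [[0,0,0,0,0,0,42],[0,0,0,0,0,0,42],[0,0,0,0,0,0,42],[0,0,0,0,0,-0.1,42],[0,0,0,0,0,-0.3,42]],
])

```text
time: 20.33
tool_pos: [0.3934, 0.3019, 0.0483]
tcp_rot: [-0.175, -3.129, 0.009]
wrist_force: [0.1, 1.0, -0.2]
width: 0.487
grip_force: 0.0
```

Emit:
play_rows([
  [[0,0,0,0,0,-0.35,42],[0,0,0,0,0,-0.35,42],[0,0,0,0,0,-0.35,42],[0,0,0,0,0,-0.3,42],[0,0,0,0,0,0,42]],
])

```text
time: 20.75
tool_pos: [0.401, 0.3072, 0.1952]
tcp_rot: [0.175, 3.126, 0.013]
wrist_force: [0.2, 0.4, 1.3]
width: 0.493
grip_force: 0.0
```

```bash
python3 - <<'E'
from h import *
s=st()
for n in("wrist","top","side"):
    c=cam(n); P=cloud(c); H,S,V=hsv(c)
    m=(abs(P[...,2]-.032)<.006)&(S<70)&(V>90)&(abs(P[...,0]-.43)<.1)&(abs(P[...,1]-.3)<.06)
    if m.sum()>5: rct(P[m],n)
# path to closed lug: opened lug at (426.2,-196.2)
V=down(102)
plan([([.45,.1,.2],down(90),42),([.428,-.195,.13],V,42)])
E
```

```text
{'time': 20.75, 'q': [0.6044, -0.0425, 2.0108, -0.0, 1.1597, -0.8546], 'tool_pos': [0.401, 0.3072, 0.1952], 'tcp_rot': [0.1748, 3.1259, 0.0131], 'wrist_force': [0.2025, 0.3684, 1.3293], 'width': 0.4926, 'grip_force': 0.0}
wrist 2085 [430.5 300.5] [ 26. 111.] 83.6 0.0321
top 218 [433.6 318.6] [ 57.2 109.6] 84.9 0.0322
side 214 [431.1 301.2] [ 32.7 108.2] 84.0 0.0323
[[[0,0,-0.04,-0.13,-0.33,-0.02,42],[0,0,-0.04,-0.12,-0.33,-0.02,42],[0,0,-0.04,-0.11,-0.33,-0.02,42],[0,0,-0.03,-0.11,-0.34,-0.02,42],[0,0,-0.04,-0.1,-0.34,-0.02,42]]]
[[[0,0,-0.03,-0.09,-0.33,-0.03,42],[0,0,-0.05,0.02,-0.33,0.08,42],[0,0,-0.05,0.03,-0.33,0.08,42],[0,0,-0.05,0.04,-0.33,0.08,42],[0,0,-0.05,0.05,-0.32,0.08,42]]]
[[[0,0,-0.04,0.06,-0.32,0.08,42],[0,0,-0.05,0.06,-0.32,0.07,42],[0,0,-0.04,0.07,-0.32,0.08,42],[0,0,-0.05,0.08,-0.32,0.07,42],[0,0,-0.04,0.09,-0.32,0.08,42]]]
15 end [ 0.4279 -0.1945  0.13  ] [-3.260e-01  3.124e+00  1.000e-03]
```

Emit:
play_rows([
  [[0,0,-0.04,-0.13,-0.33,-0.02,42],[0,0,-0.04,-0.12,-0.33,-0.02,42],[0,0,-0.04,-0.11,-0.33,-0.02,42],[0,0,-0.03,-0.11,-0.34,-0.02,42],[0,0,-0.04,-0.1,-0.34,-0.02,42]],
])

```text
time: 21.32
tool_pos: [0.4401, 0.1318, 0.1945]
tcp_rot: [-0.024, -3.137, 0.002]
wrist_force: [-0.0, 0.1, -0.4]
width: 0.49
grip_force: 0.0
```

Emit:
play_rows([
  [[0,0,-0.03,-0.09,-0.33,-0.03,42],[0,0,-0.05,0.02,-0.33,0.08,42],[0,0,-0.05,0.03,-0.33,0.08,42],[0,0,-0.05,0.04,-0.33,0.08,42],[0,0,-0.05,0.05,-0.32,0.08,42]],
])

```text
time: 21.73
tool_pos: [0.4387, -0.0324, 0.1653]
tcp_rot: [0.156, -3.134, -0.001]
wrist_force: [1.1, -0.1, 0.8]
width: 0.496
grip_force: 0.0
```

Emit:
play_rows([
  [[0,0,-0.04,0.06,-0.32,0.08,42],[0,0,-0.05,0.06,-0.32,0.07,42],[0,0,-0.04,0.07,-0.32,0.08,42],[0,0,-0.05,0.08,-0.32,0.07,42],[0,0,-0.04,0.09,-0.32,0.08,42]],
])

```text
time: 22.15
tool_pos: [0.4258, -0.1954, 0.1273]
tcp_rot: [0.328, -3.121, -0.004]
wrist_force: [0.7, 0.3, 0.2]
width: 0.488
grip_force: 0.0
```

Emit:
play_rows([
  [[0,0,0,0,0,0,42],[0,0,0,0,0,0,42],[0,0,0,0,0,0,42]],
])

```text
time: 22.4
tool_pos: [0.4265, -0.1938, 0.1281]
tcp_rot: [0.324, -3.122, -0.004]
wrist_force: [0.3, 0.2, 0.7]
width: 0.492
grip_force: 0.0
```

```bash
python3 - <<'E'
from h import *
s=st(); c=cam("wrist"); P=cloud(c); H,S,V=hsv(c)
m=(abs(P[...,2]-.064)<.005)&(P[...,1]<-.15)&(S>90)&(H<40)
r=rct(P[m],"lug")
plan([([r[0][0]/1000,r[0][1]/1000,.06],down(102),42),([r[0][0]/1000,r[0][1]/1000,.044],down(102),42,.01)])
E
```

```text
{'time': 22.4, 'q': [-0.48, -0.0362, 2.1375, 0.0005, 1.0442, -2.2579], 'tool_pos': [0.4265, -0.1938, 0.1281], 'tcp_rot': [0.3241, -3.1219, -0.0039], 'wrist_force': [0.3442, 0.1792, 0.742], 'width': 0.4924, 'grip_force': 0.0}
lug 434 [ 426.4 -195.8] [23.3 11.1] 11.8 0.0639
[[[0,0,0,0.01,-0.01,0.34,42],[0,0,0,0,-0.01,0.35,42],[0,0,0,0,0,0.08,42],[0,0,0,0,0,0.08,42]]]
4 end [ 0.4263 -0.1955  0.0436] [ 3.260e-01 -3.123e+00 -3.000e-03]
```

Emit:
play_rows([
  [[0,0,0,0,-0.02,0.34,42],[0,0,0,0,0,0.3,42],[0,0,0,0,0,0.12,42],[0,0,0,0,0,0.06,42],[0,0,0,0,0,0,42]],
])

```text
time: 22.87
tool_pos: [0.4272, -0.1947, 0.0463]
tcp_rot: [0.329, -3.121, -0.003]
wrist_force: [-0.5, -0.2, 0.8]
width: 0.492
grip_force: 0.0
```

Emit:
play_rows([
  [[0,0,0,0,0,0,5],[0,0,0,0,0,0,5],[0,0,0,0,0,0,5],[0,0,0,0,0,0,5],[0,0,0,0,0,0,5]],
], newtons=40)

```text
time: 23.28
tool_pos: [0.4297, -0.1968, 0.0494]
tcp_rot: [-0.326, 3.122, -0.001]
wrist_force: [0.1, 4.4, 5.8]
width: 0.124
grip_force: 43.1
```

Emit:
play_rows([
  [[0,0,0,0,-0.1,0,5],[0,0,0,0,-0.1,0,5],[0,0,0,0,-0.1,0,5],[0,0,0,0,-0.1,0,5],[0,0,0,0,-0.03,0,5]],
])

```text
time: 23.7
tool_pos: [0.4385, -0.2387, 0.0494]
tcp_rot: [-0.323, 3.123, 0.002]
wrist_force: [1.1, 13.7, 14.2]
width: 0.127
grip_force: 44.2
```

Emit:
play_rows([
  [[0,0,0,0,-0.02,0,5],[0,0,0,0,0,0,5],[0,0,0,0,0,0,5]],
])

```text
time: 23.95
tool_pos: [0.4385, -0.2386, 0.0494]
tcp_rot: [-0.324, 3.123, 0.006]
wrist_force: [0.4, 11.3, 13.0]
width: 0.129
grip_force: 43.9
```

Emit:
play_rows([
  [[0,0,0,0,0.01,0,35],[0,0,0,0,0,0,35],[0,0,0,0,0,0,35],[0,0,0,0,0,-0.2,35],[0,0,0,0,0,-0.3,35]],
])

```text
time: 24.37
tool_pos: [0.4343, -0.2382, 0.0948]
tcp_rot: [0.325, -3.118, -0.007]
wrist_force: [-0.1, 0.4, -0.2]
width: 0.408
grip_force: 0.0
```

Emit:
play_rows([
  [[0,0,0,0,0,-0.35,35],[0,0,0,0,0,-0.35,35],[0,0,0,0,0,-0.35,35],[0,0,0,0,0,0,35],[0,0,0,0,0,0,35]],
])

```text
time: 24.78
tool_pos: [0.4391, -0.2412, 0.2058]
tcp_rot: [-0.325, 3.12, -0.007]
wrist_force: [0.1, 0.7, -1.6]
width: 0.411
grip_force: 0.0
```

```bash
python3 - <<'E'
from h import *
s=st(); c=cam("wrist"); P=cloud(c); H,S,V=hsv(c)
m=(abs(P[...,2]-.064)<.005)&(P[...,1]<-.15)&(S>90)&(H<40)
r=rct(P[m],"lug (closed was 435.3,-239.3)")
plan([([.48,-.08,.23],down(97,10),31),([.55,.05,.19],down(92.5,45),31)])
E
```

```text
{'time': 24.7833, 'q': [-0.5516, -0.0547, 2.002, -0.0005, 1.1876, -2.3301], 'tool_pos': [0.4391, -0.2412, 0.2058], 'tcp_rot': [-0.3254, 3.1196, -0.007], 'wrist_force': [0.1248, 0.6604, -1.5719], 'width': 0.4105, 'grip_force': 0.0}
lug (closed was 435.3,-239.3) 250 [ 435.9 -239. ] [24.4 10.5] 12.0 0.0639
[[[0,-0.07,0.03,-0.15,0.3,-0.05,31],[0,-0.07,0.04,-0.15,0.3,-0.05,31],[0,-0.07,0.03,-0.14,0.3,-0.04,31],[0.01,-0.07,0.04,-0.14,0.3,-0.04,31],[0,-0.07,0.03,-0.13,0.3,-0.04,31]]]
[[[0.01,-0.2,0.02,-0.13,0.2,0.09,31],[0.01,-0.2,0.02,-0.12,0.2,0.1,31],[0.01,-0.2,0.02,-0.1,0.21,0.11,31],[0.02,-0.21,0.03,-0.09,0.21,0.12,31],[0.01,-0.2,0.02,-0.07,0.21,0.13,31]]]
[[[0.02,-0.21,0.03,-0.06,0.2,0.14,31]]]
11 end [0.5502 0.0496 0.1897] [-0.05   2.355  0.021]
```

Jaw is shut. Now to the rods.

Emit:
play_rows([
  [[0,-0.07,0.03,-0.15,0.3,-0.05,31],[0,-0.07,0.04,-0.15,0.3,-0.05,31],[0,-0.07,0.03,-0.14,0.3,-0.04,31],[0.01,-0.07,0.04,-0.14,0.3,-0.04,31],[0,-0.07,0.03,-0.13,0.3,-0.04,31]],
])

```text
time: 25.25
tool_pos: [0.4783, -0.0784, 0.227]
tcp_rot: [-0.179, 2.964, 0.022]
wrist_force: [1.2, -1.5, 0.1]
width: 0.363
grip_force: 0.0
```

Emit:
play_rows([
  [[0.01,-0.2,0.02,-0.13,0.2,0.09,31],[0.01,-0.2,0.02,-0.12,0.2,0.1,31],[0.01,-0.2,0.02,-0.1,0.21,0.11,31],[0.02,-0.21,0.03,-0.09,0.21,0.12,31],[0.01,-0.2,0.02,-0.07,0.21,0.13,31]],
])

```text
time: 25.67
tool_pos: [0.5364, 0.0302, 0.1942]
tcp_rot: [-0.073, 2.458, 0.026]
wrist_force: [0.5, -0.2, -0.4]
width: 0.364
grip_force: 0.0
```

Emit:
play_rows([
  [[0.02,-0.21,0.03,-0.06,0.2,0.14,31],[0,0,0,0,0,0,31],[0,0,0,0,0,0,31],[0,0,0,0,0,0,31]],
])

```text
time: 26.0
tool_pos: [0.5481, 0.0471, 0.1884]
tcp_rot: [-0.053, 2.371, 0.019]
wrist_force: [0.5, 0.1, 0.9]
width: 0.36
grip_force: 0.0
```

```bash
python3 - <<'E'
from h import *
s=st(); c=cam("wrist"); P=cloud(c); H,S,V=hsv(c); save(c,"w6"); np.savez("w6.npz",**c)
m=(P[...,2]>.068)&(P[...,0]>.6)&(P[...,0]<.72)&(P[...,1]>.02)&(P[...,1]<.2)&(S>90)
n,l=cv2.connectedComponents(m.astype(np.uint8))
for i in range(1,n):
    q=P[l==i]
    if len(q)<40: continue
    m0=q.mean(0); d=np.linalg.svd(q-m0,full_matrices=False)[2][0]; print(len(q),np.round(m0,4),np.round(d,3),np.round(q.min(0),3),np.round(q.max(0),3))
E
```

```text
{'time': 26.0, 'q': [0.0394, -0.3511, 2.4668, 0.0067, 0.2555, -1.5816], 'tool_pos': [0.5481, 0.0471, 0.1884], 'tcp_rot': [-0.0526, 2.3707, 0.0189], 'wrist_force': [0.4786, 0.1483, 0.883], 'width': 0.36, 'grip_force': 0.0}
536 [0.6469 0.0574 0.0908] [0.724 0.029 0.689] [0.627 0.052 0.071] [0.669 0.063 0.111]
491 [0.643  0.0967 0.0885] [0.73  0.035 0.683] [0.626 0.091 0.071] [0.662 0.103 0.106]
```

View pics/w6.png

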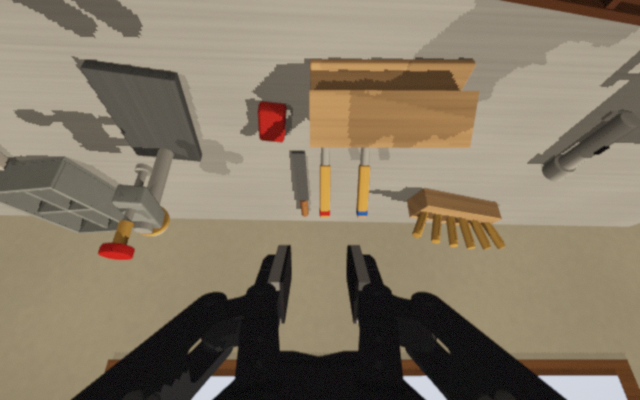

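```bash
cat > ik.py <<'E'
import numpy as np
from scipy.optimize import fsolve
D=[([.2647,1.6054,1.2737],[.2637,.6206,.23]),([.0401,2.0138,1.0884],[.4196,-.3099,.1514]),([.0376,2.0336,1.0689],[.4128,-.3105,.1429]),([.1498,2.009,.9913],[.5319,-.1161,.0952]),([.2419,2.0528,.8519],[.5318,-.1183,.0251]),([.1188,1.819,1.1879],[.5813,-.1253,.208]),([.2947,1.7002,1.1513],[.6493,-.1342,.1598]),([.3204,1.7154,1.1053],[.6535,-.135,.1349]),([.0022,1.9752,1.1596],[.5102,-.114,.1909]),([-.0425,2.0108,1.1597],[.401,.3072,.1952]),([-.0362,2.1375,1.0442],[.4265,-.1938,.1281]),([-.0547,2.002,1.1876],[.4391,-.2412,.2058]),([-.3511,2.4668,.2555],[.5481,.0471,.1884])]
def basis(q):
    a,b,c=q[0],q[0]+q[1],sum(q); S,C=np.sin,np.cos
    # unknowns: a1,d1,a2,a3,e3,L
    return [[1,0,S(a),S(b),C(b),S(c)],[0,1,C(a),C(b),-S(b),C(c)]]
A=[];y=[]
for q,p in D: A+=basis(q); y+=[np.hypot(p[0],p[1]),p[2]]
X=np.linalg.lstsq(np.array(A),np.array(y),rcond=None)[0]
def ik(r,z,pitch,q0=(-.1,2.2)):
    f=lambda q: np.array(basis([q[0],q[1],pitch-q[0]-q[1]]))@X-[r,z]
    q=fsolve(f,q0); return np.round([*q,pitch-sum(q)],3),np.abs(f(q)).max()
if __name__=="__main__":
    print(np.round(X,3),np.abs(np.array(A)@X-y).max())
    for t in (45,35,25,15):
        p=np.pi-np.radians(t)
        print(t,ik(.6597,.0805,p),ik(.61,.13,p),ik(.70,.125,p))
E
python3 ik.py
```

```text
[0.001 0.252 0.511 0.566 0.001 0.347] 8.183441790066137e-05
45 (array([ 0.099,  2.345, -0.088]), np.float64(4.176659018639839e-13)) (array([-0.1  ,  2.417,  0.039]), np.float64(9.992007221626409e-16)) (array([0.086, 2.244, 0.026]), np.float64(2.1329604749098507e-12))
35 (array([0.107, 2.235, 0.189]), np.float64(1.02891029030161e-11)) (array([-0.072,  2.302,  0.301]), np.float64(9.992007221626409e-16)) (array([0.109, 2.128, 0.294]), np.float64(1.1546319456101628e-14))
25 (array([0.151, 2.111, 0.443]), np.float64(1.226796442210798e-13)) (array([-0.011,  2.177,  0.539]), np.float64(1.532107773982716e-14)) (array([0.163, 1.999, 0.543]), np.float64(1.968980534172715e-13))
15 (array([0.222, 1.979, 0.679]), np.float64(3.3474473193351173e-12)) (array([0.073, 2.047, 0.76 ]), np.float64(9.025058478329129e-12)) (array([0.241, 1.861, 0.778]), np.float64(9.85211912052364e-13))
```

```bash
python3 - <<'E'
from h import *
D=down(92.5,30); z=D.apply([0,0,1]); d=np.array([.706,.031,.707])
G=np.array([.6508,.0576,.0869])+z*.009
print(np.round(z,3),G)
plan([(G-z*.07,D,31),(G-z*.02,D,31,.02),(G,D,31,.01),(0,5),(G+d*.02,D,0,.01),(G+d*.06,D,0,.02),(G+d*.06+[0,0,.08],D,0)])
E
```

```text
[ 0.5    0.022 -0.866] [0.65529572 0.05779629 0.07910577]
[[[0,0.17,0,-0.05,0.02,0.29,31],[0,0.16,0,-0.08,0.02,0.28,31],[0,0.17,0,-0.1,0.03,0.27,31],[0,0,0,0,0,0.17,31],[0,0,0,0,0,0.16,31]]]
[[[0,0,0,0,0,0.17,31],[0,0,0,0,0,0.1,31],[0,0,0,0,0,0.1,31],[0,0,0,0,0,0,0],[0,0,0,0,0,0,0]]]
[[[0,0,0,0,0,0,0],[0,0,0,0,0,0,0],[0,0,0,0,0,0,0],[0,0,0,-0.1,0,-0.03,0],[0,0,0,-0.09,0,-0.02,0]]]
[[[0,0,0,-0.2,0,-0.05,0],[0,0,0,-0.19,0,-0.06,0],[0,0,0,-0.13,0,-0.23,0],[0,0,0,-0.13,0,-0.23,0],[0,0,0,-0.14,0,-0.23,0]]]
20 end [0.6976 0.06   0.2016] [-0.056  2.618  0.013]
```

Emit:
play_rows([
  [[0,0.17,0,-0.05,0.02,0.29,31],[0,0.16,0,-0.08,0.02,0.28,31],[0,0.17,0,-0.1,0.03,0.27,31],[0,0,0,0,0,0,31],[0,0,0,0,0,0,31]],
])

```text
time: 26.47
tool_pos: [0.6226, 0.056, 0.1385]
tcp_rot: [-0.054, 2.62, 0.013]
wrist_force: [-1.2, 1.0, -0.6]
width: 0.362
grip_force: 0.0
```

```bash
python3 - <<'E'
from h import *
D=down(92.5,30); z=D.apply([0,0,1]); d=np.array([.706,.031,.707])
s=st(); c=cam("wrist"); P=cloud(c); H,S,V=hsv(c)
m=(P[...,2]>.07)&(P[...,0]>.6)&(P[...,0]<.72)&(P[...,1]>.02)&(P[...,1]<.075)&(S>90)
q=P[m]; print(len(q),np.round(q.mean(0),4),np.round(q.min(0),3),np.round(q.max(0),3))
G=np.array([.6508,.0576,.0869])+z*.009
plan([(G-z*.02,D,31,.02),(G,D,31,.01)])
E
```

```text
{'time': 26.4667, 'q': [0.0539, -0.0254, 2.2022, -0.0171, 0.4436, -1.5448], 'tool_pos': [0.6226, 0.056, 0.1385], 'tcp_rot': [-0.0542, 2.6198, 0.0129], 'wrist_force': [-1.2293, 0.958, -0.5938], 'width': 0.3624, 'grip_force': 0.0}
1134 [0.6446 0.0578 0.0965] [0.6   0.028 0.072] [0.67  0.072 0.18 ]
[[[0,0,0,0,0,0.16,31],[0,0,0,0,0,0.17,31],[0,0,0,0,0,0.16,31],[0,0,0,0,0,0.1,31],[0,0,0,0,0,0.1,31]]]
5 end [0.6556 0.0574 0.0793] [-0.054  2.619  0.013]
```

Emit:
play_rows([
  [[0,0,0,0,0,0.16,31],[0,0,0,0,0,0.16,31],[0,0,0,0,0,0.16,31],[0,0,0,0,0,0.1,31],[0,0,0,0,0,0.1,31]],
])

```text
time: 26.93
tool_pos: [0.6537, 0.058, 0.0815]
tcp_rot: [-0.055, 2.615, 0.013]
wrist_force: [0.1, 0.2, 0.1]
width: 0.365
grip_force: 0.0
```

Emit:
play_rows([
  [[0,0,0,0,0,0,31],[0,0,0,0,0,0,0],[0,0,0,0,0,0,0],[0,0,0,0,0,0,0],[0,0,0,0,0,0,0]],
], newtons=50)

```text
time: 27.35
tool_pos: [0.6539, 0.0586, 0.0815]
tcp_rot: [-0.057, 2.616, 0.014]
wrist_force: [-1.4, -0.3, 1.5]
width: 0.11
grip_force: 51.4
```

Emit:
play_rows([
  [[0,0,0,0,0,0,0],[0,0,0,0,0,0,0],[0,0,0,-0.1,0,-0.03,0],[0,0,0,-0.1,0,-0.02,0],[0,0,0,0,0,0,0]],
])

```text
time: 27.77
tool_pos: [0.6719, 0.0595, 0.098]
tcp_rot: [-0.056, 2.612, 0.014]
wrist_force: [1.2, -0.1, 2.5]
width: 0.111
grip_force: 51.4
```

Emit:
play_rows([
  [[0,0,0,-0.2,0,-0.05,0],[0,0,0,-0.2,0,-0.05,0],[0,0,0,-0.13,0,-0.23,0],[0,0,0,-0.13,0,-0.23,0],[0,0,0,-0.14,0,-0.23,0]],
])

```text
time: 28.18
tool_pos: [0.6987, 0.0608, 0.2042]
tcp_rot: [-0.056, 2.618, 0.014]
wrist_force: [0.7, 0.2, -1.2]
width: 0.113
grip_force: 51.1
```

```bash
python3 - <<'E'
from h import *
from ik import ik
print(ik(.4895,.013,np.pi+np.radians(8)),ik(.4895,.15,np.pi+np.radians(8)))
s=st(); c=cam("side"); save(c,"s7",(320,150,440,250,5))
D=down(83.7,-8)
plan([([.60,.13,.2],down(88,10),0),([.4505,.196,.15],D,0)])
E
```

```text
(array([0.251, 2.078, 0.952]), np.float64(2.1649348980190553e-15)) (array([0.075, 1.986, 1.22 ]), np.float64(2.7065488739097532e-11))
{'time': 28.1833, 'q': [0.0546, 0.0453, 1.996, -0.0122, 0.5771, -1.5508], 'tool_pos': [0.6987, 0.0608, 0.2042], 'tcp_rot': [-0.0563, 2.6177, 0.0139], 'wrist_force': [0.6796, 0.1599, -1.2132], 'width': 0.1135, 'grip_force': 51.1012}
[[[0.01,0.18,0.04,0.23,0.18,-0.1,0],[0.01,0.18,0.04,0.24,0.18,-0.08,0],[0.02,0.18,0.03,0.26,0.17,-0.06,0],[0.01,0.18,0.04,0.26,0.17,-0.03,0],[0,0.13,0.03,0.32,0.12,0.05,0]]]
[[[0,0.13,0.03,0.31,0.12,0.06,0],[0,0.12,0.03,0.31,0.11,0.09,0],[0,0.13,0.03,0.31,0.11,0.1,0],[0.01,0.12,0.03,0.3,0.1,0.13,0]]]
9 end [0.4504 0.1959 0.1496] [-0.165 -2.998 -0.009]
```

View pics/s7.png

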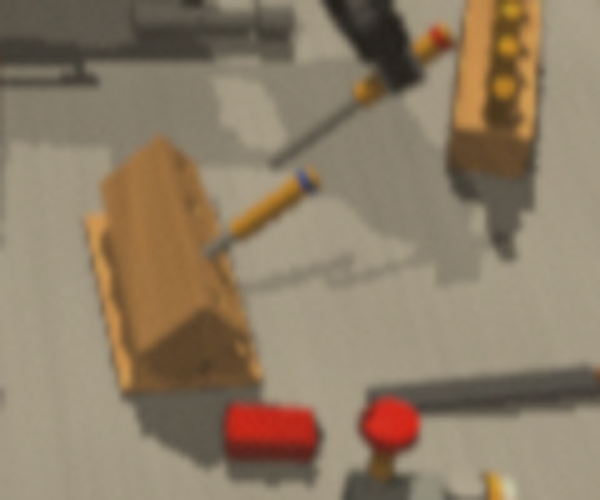

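Emit:
play_rows([
  [[0.01,0.18,0.04,0.23,0.18,-0.1,0],[0.01,0.18,0.04,0.24,0.18,-0.08,0],[0.02,0.18,0.03,0.26,0.17,-0.06,0],[0.01,0.18,0.04,0.26,0.17,-0.03,0],[0,0.13,0.03,0.32,0.12,0.05,0]],
])

```text
time: 28.65
tool_pos: [0.5671, 0.1445, 0.184]
tcp_rot: [0.078, 3.039, 0.003]
wrist_force: [1.1, 0.5, 0.2]
width: 0.113
grip_force: 51.1
```

Emit:
play_rows([
  [[0,0.13,0.03,0.31,0.12,0.06,0],[0,0.12,0.03,0.31,0.11,0.09,0],[0,0.13,0.03,0.31,0.11,0.1,0],[0.01,0.12,0.03,0.3,0.1,0.13,0],[0,0,0,0,0,0,0]],
])

```text
time: 29.07
tool_pos: [0.4405, 0.1967, 0.14]
tcp_rot: [-0.162, -2.977, -0.005]
wrist_force: [-0.9, 0.4, -1.1]
width: 0.111
grip_force: 51.1
```

Emit:
play_rows([
  [[0,0,0,0,0,0,0],[0,0,0,0,0,0,0],[0,0,0,0,0,0,0]],
])

```text
time: 29.32
tool_pos: [0.4464, 0.1955, 0.1434]
tcp_rot: [-0.165, -2.988, -0.008]
wrist_force: [-0.1, -0.1, -0.6]
width: 0.111
grip_force: 51.1
```

```bash
python3 - <<'E'
from h import *
D=down(83.7,-8)
s=st()
c=cam("wrist"); P=cloud(c); H,S,V=hsv(c); save(c,"w8")
T=np.array(s["tool_pos"]); R=Ro.from_rotvec(s["tcp_rot"])
Q=R.inv().apply((P-T).reshape(-1,3)).reshape(P.shape)
m=(abs(Q[...,1])<.008)&(abs(Q[...,2])<.03)&(Q[...,0]>.01)&(Q[...,0]<.12); q=P[m]
print(len(q),np.round(np.polyfit(q[:,0],q[:,2],1),3),np.round(q.min(0),3),np.round(q.max(0),3))
plan([([.4505,.1963,.045],D,0),([.4505,.1963,.013],D,0,.012)])
E
```

```text
{'time': 29.3167, 'q': [0.3195, 0.0737, 2.002, 0.0633, 1.2033, -1.168], 'tool_pos': [0.4464, 0.1955, 0.1434], 'tcp_rot': [-0.1647, -2.9883, -0.0077], 'wrist_force': [-0.1217, -0.1064, -0.5873], 'width': 0.1105, 'grip_force': 51.0817}
2959 [0.176 0.08 ] [0.362 0.189 0.143] [0.44  0.208 0.175]
[[[0,-0.01,0,-0.06,0.01,0.32,0],[0,0,0,-0.06,0,0.32,0],[-0.01,-0.01,0,-0.06,0.01,0.33,0],[0,0,0,-0.02,0,0.11,0],[0,0,0,-0.01,0,0.1,0]]]
[[[0,0,0,-0.02,0,0.11,0]]]
6 end [0.4507 0.1967 0.0125] [-0.166 -2.998 -0.014]
```

View pics/w8.png

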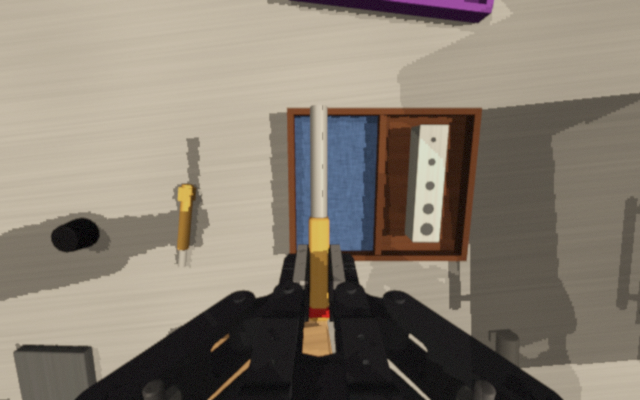

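Emit:
play_rows([
  [[0,0.06,0,-0.06,0.01,0.3,0],[0,0.06,0,-0.06,0,0.3,0],[0,0,0,-0.07,0,0.3,0],[0,0,0,-0.03,0,0.12,0],[0,0,0,-0.02,0,0.12,0]],
])

```text
time: 29.78
tool_pos: [0.4471, 0.1952, 0.025]
tcp_rot: [-0.162, -2.924, -0.011]
wrist_force: [0.6, -0.7, -0.6]
width: 0.109
grip_force: 51.1
```

Emit:
play_rows([
  [[0,0,0,-0.01,0,0.08,0],[0,0,0,0,0,0,0],[0,0,0,0,0,0,0]],
])

```text
time: 30.03
tool_pos: [0.447, 0.196, 0.0189]
tcp_rot: [-0.161, -2.927, -0.012]
wrist_force: [-0.3, -0.4, 0.1]
width: 0.111
grip_force: 51.1
```

Emit:
play_rows([
  [[0,0,0,0,0,0.02,0],[0,0,0,0,0,0.02,0],[0,0,0,0,0,0,0],[0,0,0,0,0,0,0]],
])

```text
time: 30.37
tool_pos: [0.4459, 0.1961, 0.0148]
tcp_rot: [-0.161, -2.926, -0.012]
wrist_force: [-0.3, -0.6, -1.0]
width: 0.11
grip_force: 51.1
```

Emit:
play_rows([
  [[0,0,0,0,0,0,20],[0,0,0,0,0,0,20],[0,0,0,0,0,0,20],[0,0,0,0,0,-0.1,20],[0,0,0,0,0,-0.3,20]],
])

```text
time: 30.78
tool_pos: [0.4495, 0.1938, 0.0504]
tcp_rot: [-0.161, -2.916, -0.006]
wrist_force: [-0.4, 0.4, -0.8]
width: 0.238
grip_force: 0.0
```

Emit:
play_rows([
  [[0,0,0,0,0,-0.35,31],[0,0,0,0,0,-0.35,31],[0,0,0,0,0,-0.35,31],[0,0,0,0,0,-0.35,31],[0,0,0,0,0,0,31]],
])

```text
time: 31.2
tool_pos: [0.4892, 0.1937, 0.1992]
tcp_rot: [-0.162, -2.94, -0.019]
wrist_force: [1.7, 1.0, 0.3]
width: 0.364
grip_force: 0.0
```

```bash
python3 - <<'E'
from h import *
s=st()
T=np.array([.429,.2571]); a=np.radians(-6.3); ex=np.array([np.cos(a),np.sin(a)]); ey=np.array([-ex[1],ex[0]])
for n in("top","side","wrist"):
    c=cam(n); P=cloud(c); H,S,V=hsv(c)
    X=(P[...,:2]-T)@ex; Y=(P[...,:2]-T)@ey
    m=(Y<-.005)&(Y>-.083)&(abs(X)<.067)&(P[...,2]>.011)&(P[...,2]<.05)&~((H>95)&(H<130))
    if m.sum()>5: 
        q=np.stack([X[m],Y[m],P[...,2][m]],1); r=rct(q,n); print(np.round(q.min(0),3),np.round(q.max(0),3))
D=down(92.5,30); z=D.apply([0,0,1]); d=np.array([.706,.031,.707])
G=np.array([.6494,.097,.0869])+z*.009
plan([([.53,.15,.2],down(90,10),31),(G-z*.07,D,31)])
E
```

```text
{'time': 31.2, 'q': [0.2792, 0.1268, 1.8398, 0.0781, 1.3584, -1.2051], 'tool_pos': [0.4892, 0.1937, 0.1992], 'tcp_rot': [-0.1618, -2.9396, -0.0187], 'wrist_force': [1.6743, 0.9905, 0.2983], 'width': 0.364, 'grip_force': 0.0}
side 140 [ -0.  -44.1] [133.6  77.8] 0.1 0.016
[-0.067 -0.083  0.011] [ 0.067 -0.005  0.024]
wrist 851 [ -2.8 -58.7] [114.   10.6] 0.2 0.0163
[-0.06  -0.064  0.012] [ 0.054 -0.053  0.019]
[[[0,-0.19,-0.06,-0.12,-0.09,-0.05,31],[0,-0.19,-0.05,-0.12,-0.1,-0.04,31],[0,-0.19,-0.06,-0.12,-0.1,-0.02,31],[0,-0.2,-0.05,-0.12,-0.1,-0.01,31],[-0.01,-0.17,-0.02,-0.19,-0.14,0.19,31]]]
[[[-0.01,-0.18,-0.02,-0.18,-0.14,0.2,31],[-0.01,-0.17,-0.02,-0.15,-0.14,0.21,31],[0,-0.18,-0.02,-0.14,-0.14,0.23,31]]]
8 end [0.619  0.0957 0.1398] [-0.054  2.616  0.014]
```

Emit:
play_rows([
  [[0,-0.19,-0.06,-0.12,-0.09,-0.05,31],[0,-0.19,-0.05,-0.12,-0.1,-0.04,31],[0,-0.19,-0.06,-0.12,-0.1,-0.02,31],[0,-0.2,-0.05,-0.12,-0.1,-0.01,31],[-0.01,-0.17,-0.02,-0.19,-0.14,0.19,31]],
])

```text
time: 31.77
tool_pos: [0.5519, 0.1368, 0.1851]
tcp_rot: [-0.019, 2.876, 0.006]
wrist_force: [1.1, 0.8, -1.1]
width: 0.362
grip_force: 0.0
```

Emit:
play_rows([
  [[-0.01,-0.18,-0.02,-0.18,-0.14,0.2,31],[-0.01,-0.17,-0.02,-0.15,-0.14,0.21,31],[0,-0.18,-0.02,-0.14,-0.14,0.23,31],[0,0,0,0,0,0,31],[0,0,0,0,0,0,31]],
])

```text
time: 32.18
tool_pos: [0.6147, 0.0945, 0.1338]
tcp_rot: [-0.053, 2.627, 0.012]
wrist_force: [0.3, 0.3, -0.7]
width: 0.364
grip_force: 0.0
```

Emit:
play_rows([
  [[0,0,0,0,0,0,31],[0,0,0,0,0,0,31],[0,0,0,0,0,0,31]],
])

```text
time: 32.43
tool_pos: [0.6196, 0.0965, 0.1405]
tcp_rot: [-0.055, 2.616, 0.015]
wrist_force: [-0.1, -0.2, 0.4]
width: 0.362
grip_force: 0.0
```

```bash
python3 - <<'E'
from h import *
D=down(92.5,30); z=D.apply([0,0,1]); d=np.array([.706,.031,.707])
s=st(); c=cam("wrist"); P=cloud(c); H,S,V=hsv(c)
m=(P[...,2]>.073)&(P[...,2]<.11)&(P[...,0]>.62)&(P[...,0]<.69)&(abs(P[...,1]-.097)<.014)&(S>90)
q=P[m]; print(len(q),np.round(q.mean(0),4),np.round(q.min(0),3),np.round(q.max(0),3))
G=np.array([.6494,.097,.0869])+z*.009
plan([(G-z*.02,D,31,.018),(G,D,31,.01)])
E
```

```text
{'time': 32.4333, 'q': [0.1427, -0.0231, 2.1971, -0.1165, 0.4473, -1.3786], 'tool_pos': [0.6196, 0.0965, 0.1405], 'tcp_rot': [-0.0552, 2.616, 0.0149], 'wrist_force': [-0.1347, -0.1944, 0.3708], 'width': 0.3624, 'grip_force': 0.0}
950 [0.6453 0.0974 0.0909] [0.626 0.092 0.073] [0.666 0.103 0.11 ]
[[[0,0,0,0,0,0.17,31],[0,0,0,0.01,0,0.17,31],[0,0,0,0,-0.01,0.16,31],[0,0,0,0,0,0.1,31],[0,0,0,0,0,0.1,31]]]
5 end [0.6539 0.0969 0.0794] [-0.055  2.616  0.015]
```

Emit:
play_rows([
  [[0,0,0,0,0,0.17,31],[0,0,0,0,0,0.17,31],[0,0,0,0,0,0.16,31],[0,0,0,0,0,0.1,31],[0,0,0,0,0,0.1,31]],
])

```text
time: 32.9
tool_pos: [0.6543, 0.0976, 0.0782]
tcp_rot: [-0.055, 2.617, 0.014]
wrist_force: [0.6, -0.1, -0.4]
width: 0.36
grip_force: 0.0
```

Emit:
play_rows([
  [[0,0,0,0,0,0,31],[0,0,0,0,0,0,0],[0,0,0,0,0,0,0],[0,0,0,0,0,0,0],[0,0,0,0,0,0,0]],
], newtons=50)

```text
time: 33.32
tool_pos: [0.6538, 0.0972, 0.079]
tcp_rot: [-0.054, 2.617, 0.014]
wrist_force: [0.6, 1.1, -0.2]
width: 0.114
grip_force: 51.5
```

Emit:
play_rows([
  [[0,0,0,0,0,0,0],[0,0,0,0,0,0,0],[0,0,0,-0.1,0,-0.03,0],[0,0,0,-0.1,0,-0.02,0],[0,0,0,0,0,0,0]],
])

```text
time: 33.73
tool_pos: [0.6721, 0.0981, 0.0962]
tcp_rot: [-0.054, 2.612, 0.015]
wrist_force: [0.1, 0.3, 1.0]
width: 0.107
grip_force: 51.6
```

Emit:
play_rows([
  [[0,0,0,-0.2,0,-0.05,0],[0,0,0,-0.2,0,-0.05,0],[0,0,0,-0.13,0,-0.23,0],[0,0,0,-0.13,0,-0.23,0],[0,0,0,-0.14,0,-0.23,0]],
])

```text
time: 34.15
tool_pos: [0.6986, 0.0989, 0.2022]
tcp_rot: [-0.054, 2.618, 0.014]
wrist_force: [-0.8, -0.0, -1.2]
width: 0.108
grip_force: 51.4
```

```bash
python3 - <<'E'
from h import *
s=st(); D=down(83.7,-12)
T=np.array([.429,.2571,0]); a=np.radians(-6.3); ex=np.array([np.cos(a),np.sin(a),0]); ey=np.array([-ex[1],ex[0],0])
G=T+ex*.028-ey*.026; print(G)
plan([([.60,.15,.2],down(88,10),0),(G+[0,0,.15],D,0)])
E
```

```text
{'time': 34.15, 'q': [0.1264, 0.0571, 1.9876, -0.0786, 0.5767, -1.4314], 'tool_pos': [0.6986, 0.0989, 0.2022], 'tcp_rot': [-0.0544, 2.6179, 0.0139], 'wrist_force': [-0.8385, -0.0477, -1.1804], 'width': 0.1077, 'grip_force': 51.4491}
[0.45397781 0.22818445 0.        ]
[[[0.01,0.17,0.04,0.21,0.14,-0.12,0],[0.01,0.18,0.04,0.22,0.13,-0.1,0],[0.02,0.17,0.03,0.24,0.13,-0.07,0],[0.01,0.18,0.04,0.24,0.12,-0.06,0],[0,0.15,0.03,0.31,0.15,0.05,0]]]
[[[0,0.15,0.03,0.31,0.14,0.07,0],[0,0.15,0.03,0.3,0.14,0.09,0],[0,0.16,0.03,0.3,0.13,0.12,0],[0,0.15,0.03,0.29,0.12,0.14,0]]]
9 end [0.4539 0.2279 0.1497] [-0.163 -2.93  -0.018]
```

Emit:
play_rows([
  [[0.01,0.17,0.04,0.21,0.14,-0.12,0],[0.01,0.18,0.04,0.22,0.13,-0.1,0],[0.02,0.17,0.03,0.24,0.13,-0.07,0],[0.01,0.18,0.04,0.24,0.12,-0.06,0],[0,0.15,0.03,0.31,0.15,0.05,0]],
])

```text
time: 34.57
tool_pos: [0.573, 0.167, 0.1928]
tcp_rot: [0.081, 3.038, 0.005]
wrist_force: [1.2, 0.3, -0.1]
width: 0.111
grip_force: 51.5
```

Emit:
play_rows([
  [[0,0.15,0.03,0.31,0.14,0.07,0],[0,0.15,0.03,0.3,0.14,0.09,0],[0,0.16,0.03,0.3,0.13,0.12,0],[0,0.15,0.03,0.29,0.12,0.14,0],[0,0,0,0,0,0,0]],
])

```text
time: 34.98
tool_pos: [0.4499, 0.2293, 0.1462]
tcp_rot: [-0.161, -2.922, -0.017]
wrist_force: [0.0, -0.8, -1.7]
width: 0.113
grip_force: 51.5
```

Emit:
play_rows([
  [[0,0,0,0,0,0,0],[0,0,0,0,0,0,0],[0,0,0,0,0,0,0],[0,0,0,0,0,0,0]],
])

```text
time: 35.32
tool_pos: [0.4549, 0.2278, 0.1495]
tcp_rot: [-0.164, -2.933, -0.019]
wrist_force: [0.3, -1.3, -0.4]
width: 0.113
grip_force: 51.4
```

```bash
python3 - <<'E'
from h import *
s=st(); D=down(83.7,-12); G=np.array([.452,.2277,0])
c=cam("wrist"); P=cloud(c)
T=np.array(s["tool_pos"]); R=Ro.from_rotvec(s["tcp_rot"])
Q=R.inv().apply((P-T).reshape(-1,3)).reshape(P.shape)
m=(abs(Q[...,1])<.008)&(abs(Q[...,2])<.03)&(Q[...,0]>.01)&(Q[...,0]<.12); q=P[m]
print(len(q),np.round(np.polyfit(q[:,0],q[:,2],1),3),np.round(q.min(0),3),np.round(q.max(0),3))
plan([(G+[0,0,.05],D,0,.033),(G+[0,0,.015],D,0,.012)])
E
```

```text
{'time': 35.3167, 'q': [0.3521, 0.1375, 1.9259, 0.097, 1.2622, -1.145], 'tool_pos': [0.4549, 0.2278, 0.1495], 'tcp_rot': [-0.1641, -2.933, -0.0193], 'wrist_force': [0.2893, -1.3111, -0.4032], 'width': 0.1126, 'grip_force': 51.4209}
3073 [0.099 0.121] [0.372 0.221 0.155] [0.45  0.241 0.181]
[[[0,0,0,-0.06,0,0.33,0],[0,0,0,-0.06,0,0.32,0],[0,0.01,0,-0.06,-0.01,0.33,0],[0,0,0,-0.02,0,0.11,0],[0,0,0,-0.02,0,0.12,0]]]
[[[0,0,0,-0.03,0,0.11,0]]]
6 end [0.4521 0.2273 0.0151] [-0.164 -2.928 -0.02 ]
```

Emit:
play_rows([
  [[0,0,0,-0.06,0,0.33,0],[0,0,0,-0.06,0,0.32,0],[0,0,0,-0.06,0,0.32,0],[0,0,0,-0.02,0,0.11,0],[0,0,0,-0.02,0,0.11,0]],
])

```text
time: 35.78
tool_pos: [0.4499, 0.2278, 0.0263]
tcp_rot: [-0.164, -2.928, -0.017]
wrist_force: [0.6, 0.4, -1.1]
width: 0.114
grip_force: 51.5
```

Emit:
play_rows([
  [[0,0,0,-0.02,0,0.08,0],[0,0,0,0,0,0.03,0],[0,0,0,0,0,0,0],[0,0,0,0,0,0,0]],
])

```text
time: 36.12
tool_pos: [0.4515, 0.2289, 0.0175]
tcp_rot: [-0.163, -2.932, -0.019]
wrist_force: [0.2, 0.4, -0.4]
width: 0.114
grip_force: 51.4
```

Emit:
play_rows([
  [[0,0,0,0,0,0,19],[0,0,0,0,0,0,19],[0,0,0,0,0,0,19],[0,0,0,0,0,-0.1,19],[0,0,0,0,0,-0.3,19]],
])

```text
time: 36.53
tool_pos: [0.4543, 0.2261, 0.0527]
tcp_rot: [-0.163, -2.922, -0.013]
wrist_force: [0.5, 0.7, 0.6]
width: 0.221
grip_force: 0.0
```

Emit:
play_rows([
  [[0,0,0,0,0,-0.35,31],[0,0,0,0,0,-0.35,31],[0,0,0,0,0,-0.35,31],[0,0,0,0,0,-0.35,31],[0,0,0,0,0,-0.3,31]],
])

```text
time: 36.95
tool_pos: [0.4941, 0.2236, 0.2257]
tcp_rot: [-0.163, -2.933, -0.02]
wrist_force: [1.0, 0.4, 0.1]
width: 0.362
grip_force: 0.0
```

```bash
python3 - <<'E'
from h import *
s=st()
T=np.array([.429,.2571]); a=np.radians(-6.3); ex=np.array([np.cos(a),np.sin(a)]); ey=np.array([-ex[1],ex[0]])
c=cam("wrist"); P=cloud(c); H,S,V=hsv(c); save(c,"w9")
X=(P[...,:2]-T)@ex; Y=(P[...,:2]-T)@ey
m=(Y<-.005)&(Y>-.083)&(abs(X)<.067)&(P[...,2]>.011)&(P[...,2]<.05)&~((H>95)&(H<130))
for k in(m&(Y>-.044),m&(Y<=-.044),(Y>.008)&(Y<.08)&(abs(X)<.067)&(P[...,2]>.025)&(P[...,2]<.05)):
    if k.sum()<5: continue
    q=np.stack([X[k],Y[k],P[...,2][k]],1); r=rct(q,""); print(np.round(q.min(0),3),np.round(q.max(0),3))
c=cam("side"); save(c,"s9")
a=np.vstack([cv2.imread("pics/w9.png")[:300],cv2.resize(cv2.imread("pics/s9.png")[130:380,140:],(640,300))]); cv2.imwrite("pics/c9.png",a)
E
```

```text
{'time': 36.95, 'q': [0.3229, 0.1388, 1.7768, 0.0883, 1.4115, -1.1588], 'tool_pos': [0.4941, 0.2236, 0.2257], 'tcp_rot': [-0.1632, -2.9332, -0.0197], 'wrist_force': [1.0088, 0.3771, 0.1256], 'width': 0.3618, 'grip_force': 0.0}
 680 [  0.1 -28.3] [113.9  10.9] 2.1 0.0162
[-0.057 -0.034  0.011] [ 0.057 -0.022  0.019]
 729 [ -2.5 -58.9] [113.6  11.4] 0.3 0.0162
[-0.059 -0.064  0.011] [ 0.054 -0.053  0.019]
 2068 [-3.4 43.1] [ 26.5 109.9] 89.9 0.032
[-0.058  0.03   0.025] [0.051 0.056 0.035]
```

View pics/c9.png

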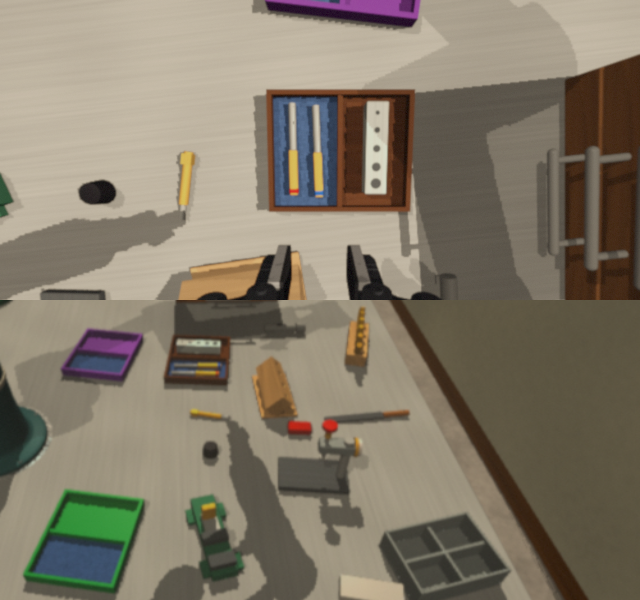

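```bash
python3 -c "
from workcell import bot
print(bot.finish_job())"
```

```text
the job is handed in; nothing more can be done
None
```

The job was handed in after about 37 s of robot time, with no verdict shown: the foot was pressed onto the bar for over a second, and final checks show the bar in the bare lane, both rods present (red, blue) in the blue-cloth lane, the vise jaw shut and the gauge foot up.

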